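# Unlock the medicine box and hold the key turned

## Task

Take the blue key out of the wooden key block, slide its blade into the keyway in the lid of the medicine box, working it past the sticky pins until it is fully home, and only then turn it a quarter turn clockwise (seen from above) to its stop. The lock is sprung: finish while still gripping the key and holding it turned, so that the latch stays drawn back. Leave the other keys, the tub and the carton where they are.

Things in the scene. Friction and masses are not known exactly. Their poses are not given: they have to be found in the camera images.
- medbox: White box with flat blue lid, 170 (x) x 210 (y) x 88 mm high, fixed; origin at the centre of its underside. Brass lock plug upright in the middle of the lid, its face at 90 mm. Pairs of sprung, sticky pins in the keyway, 9.5 and 22 mm below the face, press on the blade's flats: pushing the key in takes up to about 13 N, most at 9 to 14 and 21 to 26 mm of insertion.
- keyway (a point): Mouth of the keyway: centre of the brass plug's face, 90 mm above the desk. The keyway goes straight down. The point turns with the plug; z up, x across the keyway (thin), y along it (wide). A lead-in funnel narrows from 12 (x) x 22 (y) mm at the face to 5.6 x 15.6 mm at 4 mm depth; the straight keyway goes on down to 34 mm.
- plug (a joint): Turn of the plug in rad: 0 locked (keyway's wide direction along the box's y), growing clockwise seen from above to a hard stop at 1.5. A spring of 0.012 N m at 0 to 0.042 N m at the stop turns it back when let go. The blade has about 0.1 rad of play in the keyway, so turn the key about 1.6 rad to bring the plug to the stop.
- keyblock: Pale wooden key block, 70 (x) x 190 (y) x 45 mm high, fixed to the desk; origin at the centre of its underside. Three slots in its top, each 7 (x) x 17 (y) mm and 34 mm deep, 62 mm apart in a row along its y; one key stands in each, any colour in any slot.
- blue_key_grip (a point): Centre of the blue bow of the key to use; bow 8 (x) x 30 (y) x 40 mm high, key upright, bow up. Grip it by the flats (+x and -x faces). Axes: z up, x across the flat, y along the width; a half turn about z makes no difference. 54 mm above the blade's tip, 28 mm above the shoulder's underside; 73 mm above the desk in the block, 118 mm when fully home in the lock.
- blue_key_tip (a point): Tip of the blue key's blade, on its axis; same axes. Blade 4 (x) x 14 (y) x 26 mm, narrowed to 2 x 10 mm over its last 5 mm; above it a steel shoulder 8 x 30 x 8 mm, then the bow; key 74 mm high, about 50 g. Fully home the shoulder rests on the plug's face and the tip is 26 mm below keyway.
- red_key_grip (a point): Centre of the bow of the red key, same shape as the blue one, standing in the block; a bystander.
- yellow_key_grip (a point): Centre of the bow of the yellow key, same shape as the blue one, standing in the block; a bystander.
- tub_mid (a point): Centre of a white and red tub, 76 mm diameter, 120 mm high, standing on the desk; a bystander.
- carton_mid (a point): Centre of an orange carton, 50 x 75 x 35 mm, on the desk; a bystander.
There are look-alikes about, which are no part of the job. Of the things that look like the part that bears blue_key_grip, the smallest one is meant.

How it is judged:
By the outcome, as a careful person would: the job done as asked, in the order asked, and still so for the second after the job is handed in, while the arm keeps its last pose, push and grip.
It also fails if it takes over 51 s, if anything falls off the work surface, if the arm or the gripper's body presses on something with over 40 N, if the wrist force passes 120 N, or if a joint passes its speed limit or range.

## Robot

A 6-joint arm with a two-finger parallel gripper is mounted at the origin on the work surface. World frame = base frame: x ahead of the robot, y to its left, z up, the work surface at z = 0. Lengths are in m, angles in rad, forces in N, time in s.
With the tool pointing down it reaches from about 0.3 to 0.875 m from the base axis. Payload 6.4 kg.
Tool frame: the origin (TCP) lies at the very end of the fingers, on their centre line; the grasp point (between the pads) lies ctrl.grip_point_offset behind it (ctrl.grip_point_offset is the distance from the TCP to the grasp point, in m); z points along the fingers, x is the direction in which the jaws open and shut, and the axes are right-handed (so a half turn about z gives the same grasp; the last joint's range is limited). The gripper opens to 85 mm and grips with 20 to 120 N. Pads are 22 mm wide; open, the fingers measure 114 mm over their backs; the gripper's body (76 mm by 85 mm) begins 54 mm behind the grasp point. The pads swing forward as they close: fully open they stand 13 mm farther back than shut.
Start: joints at [-1.505, 0.181, 1.607, -0, 1.354, -0.206], TCP at [0.154, -0.554, 0.231] pointing down, gripper open.
Joint ranges: [-2.99, 2.99], [-0.89, 2.07], [0.3, 2.58], [-1.14, 4.28], [0, 2.63], [-3.12, 3.12]. Speed limits (rad/s): [2.57, 2.57, 3.01, 3.14, 3.14, 3.14].

## Interface

Orientations are given as a unit quaternion [w, x, y, z].
In Python, from bench import get_obs, viewer, workorder, ctrl gives the robot as it stands. The module is installed in compiled form; this text tells all that it offers.
- The arm moves only by the tool move_arm, never from a script. Its argument "increments" is a list of rows, each an object of numbers: "tx", "ty", "tz": the shift along the tool's x, y, z in m; "turn": the turn about the tool's z in degrees. A call has 1 to 20 rows; each row is the pose to reach, as a shift and turn from the pose commanded when the call began, along the tool's axes at that moment; what a row does not reach only later rows make up. A row lasts 1/12 s, in which the tool goes at most 41.7 mm and 7.16 degrees, less where a joint would pass 70% of its speed; a pose out of reach is approached as far as the arm can. A call with a gripper value outside its range is refused whole. "gripper" is the opening, from 0 (shut) to 1 (fully open), set as the call begins (left out, the last holds). The fingers move at their own pace and stop on an object; the grip force is fixed at half the most. Time passes only in rows, so rows that repeat a pose let the fingers close. It gives the time, the measured TCP pose, the force and the opening at its end, in the units of the state.
- get_obs(): the state, without advancing time (a new reading comes with each control period).
- viewer.camera(name): name is "scene" or "top" or "wrist"; returns (picture, depth): 400x640x3 uint8, red, green, blue; 400x640 float32, m along the optical axis (not along the pixel's ray), 0 where there is no reading.
- viewer.get_calibration(name): a dict with "intrinsics" (3x3 intrinsics, pixels), "k1" (the pictures are not rectified: a ray, as slopes to the right and down, at radius r is drawn at 1 + k1 r^2 times it, then the intrinsics apply), "origin" and "attitude" of the camera in the world. Camera axes: x right, y up, looking along -z (the intrinsics and any distortion apply to the point x, -y, -z); pixel columns grow to the right and rows downward; lengths in m; the calibration is good to about 2 mm. A picture is of the moment at which its call begins: read the wrist's pose just before it. get_calibration takes no time and is no camera call; for the wrist camera it gives the pose at the moment of the call.
- workorder.hand_in(): hands the job in, once; it reports no verdict.
The state is a dict: "time_s": time; "q": joint angles; "dq": joint speeds; "joint_efforts": joint torques, N m; "eef_pos": TCP position; "eef_rot": TCP orientation; "wrist_force": force on the tool from outside, world axes, zero at the start; "torque": the same for the moment, N m; "opening": opening from 0.0 (shut) to 1.0 (fully open).
Only numpy, scipy, OpenCV 4.12 (cv2) and the standard library are available. Lean on these libraries where they do the work, as an engineer would, in place of code of your own. Each camera call takes 0.05 s, during which the arm holds its last target.

## Working session

There is one attempt and no reset: what is moved stays moved. The work goes in short steps, Python scripts to look and compute and a tool call to move; the robot and the scene stay as the last step left them, time stands still between calls to the robot, and variables do not carry over. Pictures are saved under pics/ and viewed, and the job is handed in when it is done.

Besides the shell and the picture viewer there is one more tool, called after ">>>" by a JSON object that holds its "op" and its "data". move_arm: Moves the arm, as the interface text tells. Its arguments: {"type":"object","properties":{"increments":{"type":"array"},"gripper":{"type":"number"}},"required":["increments"]}

```bash
mkdir -p pics
cat > h.py <<'E'
import numpy as np, cv2
from bench import get_obs, viewer, workorder, ctrl
from scipy.spatial.transform import Rotation as R
def rot(a):
    a=np.array(a,float)
    if a.shape==(3,3): return a
    return R.from_quat(a,scalar_first=True).as_matrix()
def shot(n,f):
    c=viewer.get_calibration(n); p,d=viewer.camera(n)
    cv2.imwrite(f'pics/{f}.png',p[:,:,::-1]); np.savez(f'pics/{f}.npz',p=p,d=d,K=c['intrinsics'],k1=c['k1'],o=c['origin'],R=rot(c['attitude']))
    return p,d,c
def load(f): return np.load(f'pics/{f}.npz')
def world(z,u,v,d):
    K=z['K'];k=float(z['k1'])
    uv=np.stack([np.ravel(u),np.ravel(v)],-1).astype(float).reshape(-1,1,2)
    xy=cv2.undistortPoints(uv,K,np.array([k,0,0,0,0.])).reshape(-1,2)
    d=np.ravel(d)
    c=np.stack([xy[:,0]*d,-xy[:,1]*d,-d],-1)
    return c@z['R'].T+z['o']
def ray(z,u,v,h):
    a=world(z,u,v,np.ones(np.size(u)))-z['o']
    return z['o']+a*((h-z['o'][2])/a[:,2:3])
E
python3 - <<'E'
from h import *
print(get_obs()); print(ctrl.grip_point_offset)
for n in ('scene','top','wrist'):
    p,d,c=shot(n,n+'0'); print(n,c)
E
```

```text
{'time_s': 0.0, 'q': array([-1.50531584e+00,  1.81544520e-01,  1.60803453e+00,  4.34328085e-05,
        1.35379288e+00, -2.06279522e-01]), 'dq': array([ 0.00063355,  0.00061289,  0.00066045,  0.00124038, -0.00132681,
        0.00054534]), 'joint_efforts': array([ 1.65806880e-03, -4.44868934e+01, -3.51331544e+01, -2.54935503e-04,
        9.10876610e-03, -5.71728563e-06]), 'eef_pos': array([ 0.15434968, -0.55331375,  0.23036938]), 'eef_rot': array([-6.85660743e-04,  7.96372154e-01, -6.04806250e-01, -5.67250472e-04]), 'wrist_force': array([-0.1029468 ,  0.02801874, -0.14914355]), 'torque': array([-0.00108962, -0.05158472,  0.02949319]), 'opening': 0.9985083395278891}
0.0187
scene {'intrinsics': array([[381.62499794,   0.        , 315.95907226],
       [  0.        , 381.62499794, 193.01370088],
       [  0.        ,   0.        ,   1.        ]]), 'k1': -0.08621306238463057, 'origin': array([ 1.17275547, -0.09069699,  0.6680746 ]), 'attitude': array([0.70683205, 0.30153412, 0.23843721, 0.59381253])}
top {'intrinsics': array([[392.63926478,   0.        , 321.78067807],
       [  0.        , 392.63926478, 194.87164199],
       [  0.        ,   0.        ,   1.        ]]), 'k1': -0.015914419317900066, 'origin': array([0.44054128, 0.02551848, 1.09037345]), 'attitude': array([-0.69505714, -0.06005409,  0.06425144,  0.71355507])}
wrist {'intrinsics': array([[294.33053737,   0.        , 317.18377862],
       [  0.        , 294.33053737, 201.34612691],
       [  0.        ,   0.        ,   1.        ]]), 'k1': -0.007853414661344314, 'origin': array([ 0.22107791, -0.53508918,  0.37391776]), 'attitude': array([ 0.78929726, -0.10784674,  0.0823627 , -0.59882828])}
```

View pics/top0.png

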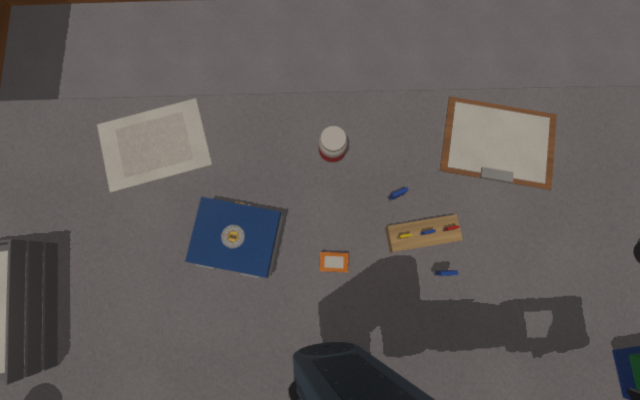

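View pics/scene0.png

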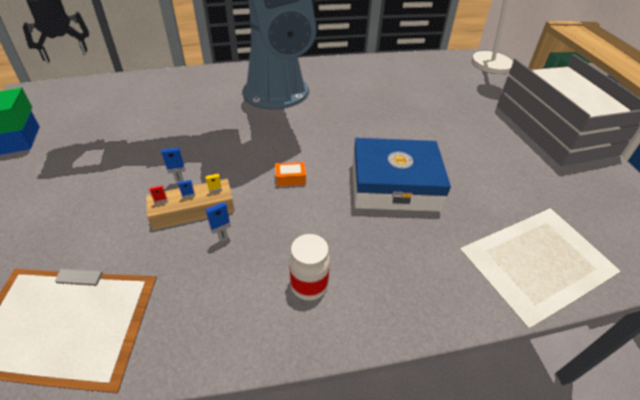

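View pics/wrist0.png

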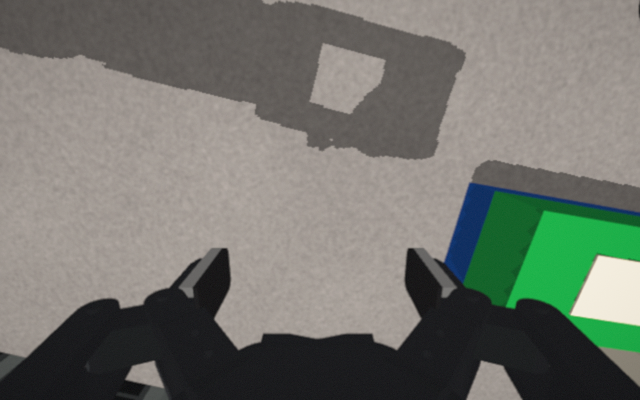

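The top view shows three blue bows, at (399,192), (447,272) and (428,231). The first two stand free and look bigger. The one at (428,231) is in the middle slot of the block and looks smallest. I'll measure all three and confirm with a crop.

```bash
cat > m.py <<'E'
from h import *
def blobs(f,box=None):
    z=load(f);p=z['p'];hsv=cv2.cvtColor(p,cv2.COLOR_RGB2HSV);d=z['d']
    V,U=np.mgrid[:400,:640]
    W=world(z,U,V,d).reshape(400,640,3)
    for name,lo,hi in (('blue',(108,120,60),(125,255,255)),('yellow',(24,150,100),(34,255,255)),('red',(0,170,90),(6,255,255)),('orange',(7,190,150),(16,255,255))):
        m=cv2.inRange(hsv,lo,hi); n,l,s,c=cv2.connectedComponentsWithStats(m)
        for i in range(1,n):
            if s[i,4]<15: continue
            w=W[l==i]; ok=d[l==i]>0
            w=w[ok]
            if len(w)==0: continue
            zt=np.percentile(w[:,2],90); t=w[w[:,2]>zt-.008]
            r=cv2.minAreaRect(t[:,:2].astype(np.float32)*1000)
            print(name,c[i].round(1),s[i,4],'ztop',zt.round(4),'mean',t.mean(0).round(4),'rect',np.round(r[0],1),np.round(r[1],1),round(r[2],1))
if __name__=='__main__':
    import sys
    for f in sys.argv[1:]: print(f); blobs(f)
E
python3 m.py top0 scene0
python3 - <<'E'
import cv2
a=cv2.imread('pics/top0.png')[170:300,370:480];b=cv2.imread('pics/scene0.png')[135:250,130:250]
cv2.imwrite('pics/c0.png',cv2.resize(a,None,fx=5,fy=4.6,interpolation=3)[:600]);cv2.imwrite('pics/c1.png',cv2.resize(b,None,fx=5,fy=5,interpolation=3))
E
```

```text
top0
blue [399.  192.3] 77 ztop 0.1084 mean [ 0.6187 -0.1816  0.1062] rect [ 619.1 -181.8] [ 9.6 40.7] 22.9
blue [232.7 236.2] 4449 ztop 0.0904 mean [0.5184 0.2472 0.0881] rect [518.1 246.8] [208.3 166.5] 77.6
blue [428.9 231.2] 24 ztop 0.0954 mean [ 0.5168 -0.2526  0.0932] rect [ 517. -253.] [ 5.  26.9] 9.7
blue [447.5 272.6] 77 ztop 0.1086 mean [ 0.4128 -0.2904  0.1062] rect [ 412.9 -291.2] [42.1  7.4] 88.3
blue [623.7 367.2] 503 ztop 0.0461 mean [ 0.1694 -0.752   0.0457] rect [ 165. -753.] [40.4 92.7] 67.7
yellow [405.2 235.2] 26 ztop 0.095 mean [ 0.5086 -0.1918  0.0925] rect [ 508.9 -191.9] [ 6.5 23.5] 9.5
red [452.7 227.3] 28 ztop 0.0951 mean [ 0.5254 -0.3143  0.0923] rect [ 525.6 -315.2] [ 5.7 28.3] 7.8
orange [334.7 261.2] 132 ztop 0.0369 mean [ 0.4488 -0.0128  0.0347] rect [448. -11.] [69.4 44.4] 88.0
scene0
blue [ 19.4 138.1] 709 ztop 0.0528 mean [ 0.1835 -0.769   0.053 ] rect [ 156.9 -759.9] [ 56.7 129.4] 65.3
blue [172.  157.5] 326 ztop 0.1045 mean [ 0.419  -0.2925  0.1026] rect [ 417.9 -292.2] [42.5 14.5] 89.0
blue [185.4 187.1] 155 ztop 0.091 mean [ 0.5234 -0.256   0.089
[... 790 characters left out ...]
005 mean [ 0.6973 -0.3735  0.0036] rect [ 697.  -373.3] [32.3  4.8] 82.6
orange [144.4 293.2] 25 ztop 0.005 mean [ 0.7383 -0.3407  0.0032] rect [ 738.8 -339.6] [12.5 22.5] 76.1
orange [ 10.8 374.9] 17 ztop 0.0047 mean [ 0.8751 -0.565   0.0028] rect [ 875.3 -565.6] [21.8  4.5] 82.7
orange [ 12.8 378.6] 20 ztop 0.004 mean [ 0.8821 -0.559   0.0028] rect [ 882.3 -557.9] [26.7  4. ] 78.2
orange [ 25.5 378.2] 27 ztop 0.0048 mean [ 0.8836 -0.5352  0.0029] rect [ 882.1 -536.8] [22.9  8.3] 63.0
orange [113.9 388. ] 23 ztop 0.0052 mean [ 0.9178 -0.3732  0.0035] rect [ 918.6 -374.6] [ 9.8 18.3] 29.8
orange [102.6 384.8] 18 ztop 0.0047 mean [ 0.9099 -0.3935  0.0032] rect [ 910.7 -393.7] [16.8  5.4] 82.2
```

View pics/c1.png

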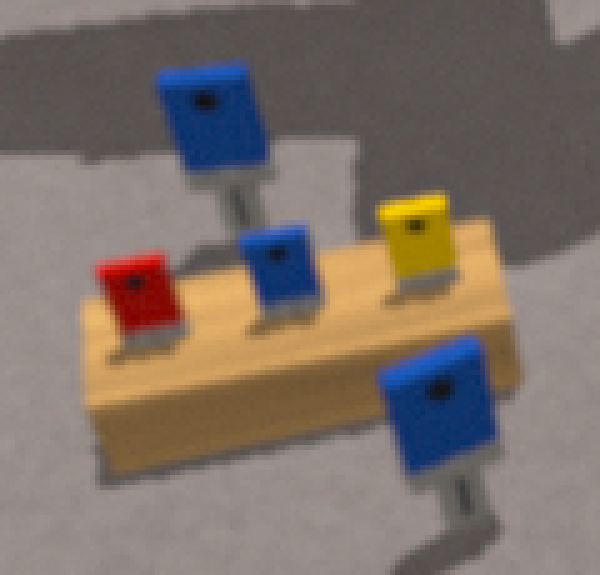

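View pics/c0.png

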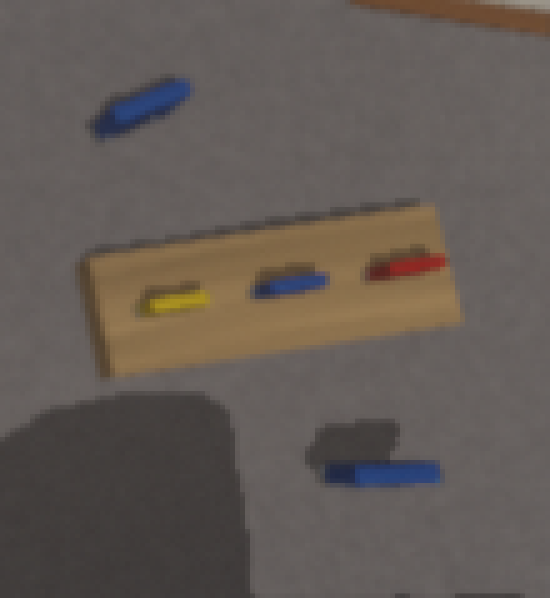

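Confirmed: the meant key is the one in the block, top-view pixel (428,231). Its bow is about 30 mm wide with its top near 93 mm. The two free-standing ones are about 41 mm wide with tops at 107 mm. Next I'll hover over the target and refine with the wrist camera.

>>> {"op": "move_arm", "data": {"increments": [{"tx": -0.012, "ty": -0.027, "tz": 0, "turn": -5}, {"tx": -0.024, "ty": -0.054, "tz": 0, "turn": -10}, {"tx": -0.036, "ty": -0.081, "tz": 0, "turn": -16}, {"tx": -0.048, "ty": -0.108, "tz": 0, "turn": -22}, {"tx": -0.06, "ty": -0.135, "tz": 0, "turn": -28}, {"tx": -0.072, "ty": -0.162, "tz": 0, "turn": -34}, {"tx": -0.084, "ty": -0.189, "tz": 0, "turn": -40}, {"tx": -0.096, "ty": -0.216, "tz": 0, "turn": -46}, {"tx": -0.108, "ty": -0.243, "tz": 0, "turn": -52}, {"tx": -0.12, "ty": -0.27, "tz": 0, "turn": -58}, {"tx": -0.132, "ty": -0.297, "tz": 0, "turn": -63}, {"tx": -0.144, "ty": -0.324, "tz": 0, "turn": -68}, {"tx": -0.156, "ty": -0.351, "tz": 0, "turn": -72}, {"tx": -0.168, "ty": -0.378, "tz": 0, "turn": -76}, {"tx": -0.18, "ty": -0.404, "tz": 0, "turn": -79}, {"tx": -0.192, "ty": -0.43, "tz": 0, "turn": -82}, {"tx": -0.192, "ty": -0.43, "tz": 0, "turn": -82}, {"tx": -0.192, "ty": -0.43, "tz": 0, "turn": -82}]}}

```text
time_s: 1.65
eef_pos: [0.5176, -0.2523, 0.2308]
eef_rot: [-0.0, 0.998, 0.067, -0.0]
wrist_force: [0.3, 0.2, -0.4]
opening: 1.0
```

```bash
python3 - <<'E'
from h import *
o=get_obs();print(o['eef_pos'],o['q'],rot(o['eef_rot'])[:,0])
shot('wrist','w1')
E
python3 m.py w1
```

```text
[ 0.51761644 -0.25226862  0.23080562] [-6.59441502e-01  1.83616225e-01  1.60471966e+00 -1.46629892e-04
  1.35413794e+00 -7.94023242e-01] [ 9.90953018e-01  1.34207297e-01 -7.19791489e-04]
w1
blue [481.1 111.3] 1678 ztop 0.0133 mean [ 0.6998 -0.1496  0.0122] rect [ 700.7 -150. ] [56.9 42.3] 22.1
blue [319.6 189.6] 208 ztop 0.0946 mean [ 0.5211 -0.2527  0.0937] rect [ 521.6 -252.8] [ 6.  28.3] 7.8
blue [281.1 208.6] 1381 ztop 0.0647 mean [ 0.4971 -0.287   0.0626] rect [ 496.1 -288.9] [20.5 40.7] 6.1
yellow [319.6 127.7] 242 ztop 0.0946 mean [ 0.5127 -0.1919  0.0936] rect [ 512.6 -192. ] [ 6.6 28. ] 8.0
red [578.7  11.8] 1283 ztop 0.0647 mean [ 0.7556 -0.0498  0.0633] rect [758.1 -49.8] [ 6.  37.5] 77.5
red [319.7 244.1] 225 ztop 0.0947 mean [ 0.5295 -0.3127  0.0935] rect [ 530.  -314.1] [ 6.2 27.9] 7.8
```

View pics/w1.png

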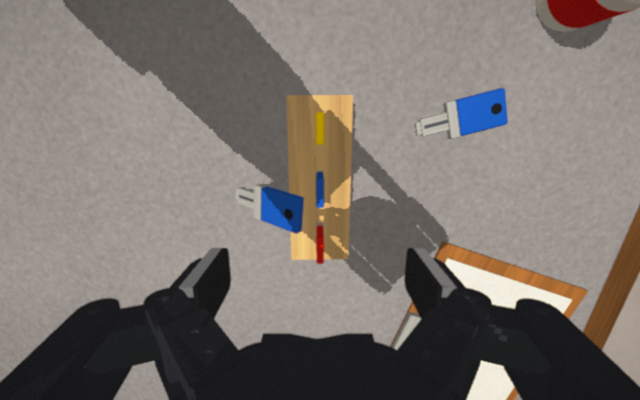

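The free-standing look-alikes seem to have toppled over on their own. One now leans on the block near the red and blue keys. I'll check with the other cameras.

```bash
python3 - <<'E'
from h import *
p,_,_=shot('scene','s1');q,_,_=shot('top','t1')
a=cv2.resize(p[110:270,110:290],None,fx=4.4,fy=3.7,interpolation=3)
cv2.imwrite('pics/c2.png',a[:,:,::-1])
a=load('w1')['p'][70:290,180:400]
cv2.imwrite('pics/c3.png',cv2.resize(a,None,fx=2.7,fy=2.7,interpolation=3)[:,:,::-1])
E
python3 m.py s1 t1 | grep -v orange
```

```text
s1
blue [ 18.9 138.2] 727 ztop 0.0528 mean [ 0.1843 -0.7695  0.0528] rect [ 158.2 -759.1] [ 57.4 129.9] 66.1
blue [181.  187.3] 230 ztop 0.09 mean [ 0.5242 -0.2562  0.0883] rect [ 523.4 -255.8] [ 8.7 27.1] 2.3
blue [239.1 264.9] 479 ztop 0.012 mean [ 0.7043 -0.1514  0.0102] rect [ 701.8 -152.1] [58.8 42.4] 22.0
yellow [213.3 181.8] 153 ztop 0.0906 mean [ 0.5153 -0.1935  0.0887] rect [ 514.2 -194. ] [ 9.4 25. ] 11.1
red [157.7 193.5] 144 ztop 0.0904 mean [ 0.5328 -0.3166  0.0886] rect [ 532.  -316.6] [ 7.7 24.3] 8.6
red [308.6 285.8] 424 ztop 0.0603 mean [ 0.7973 -0.0219  0.0587] rect [792.8 -20.6] [67.8 23.8] 81.0
t1
blue [380.3 171.3] 259 ztop 0.0136 mean [ 0.6956 -0.1505  0.011 ] rect [ 696.6 -150. ] [53.4 41.8] 23.9
blue [232.9 236.3] 4562 ztop 0.0904 mean [0.5179 0.2465 0.0881] rect [518.  246.9] [208.8 166.8] 77.7
blue [428.6 231.6] 23 ztop 0.0939 mean [ 0.5164 -0.2536  0.092 ] rect [ 516.3 -253.4] [ 4.4 26.2] 9.6
blue [434.9 243.4] 52 ztop 0.0656 mean [ 0.4903 -0.2686  0.0889] rect [ 480.5 -211.3] [ 18.1 152.4] 8.1
blue [625.8 371.6] 765 ztop 0.0501 mean [ 0.1512 -0.7523  0.0491] rect [ 146.3 -752.9] [ 39.6 116.9] 77.2
```

View pics/c2.png

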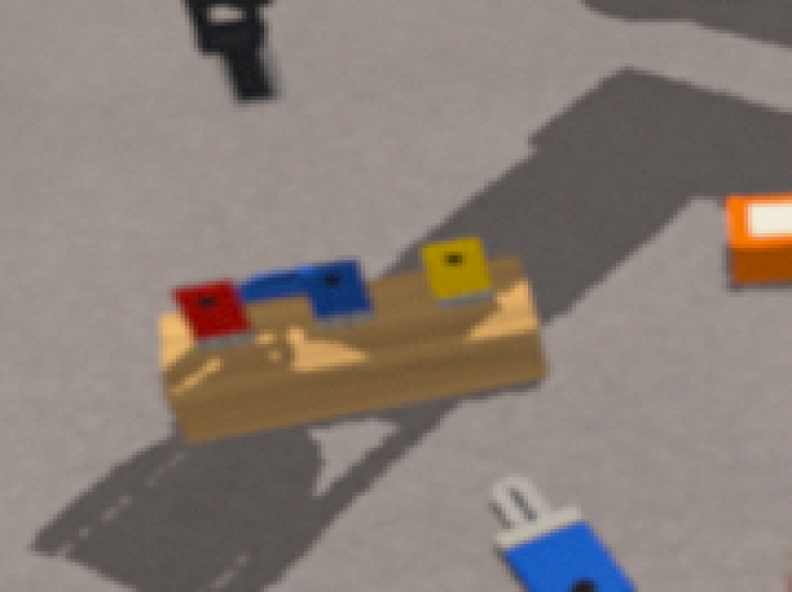

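View pics/c3.png

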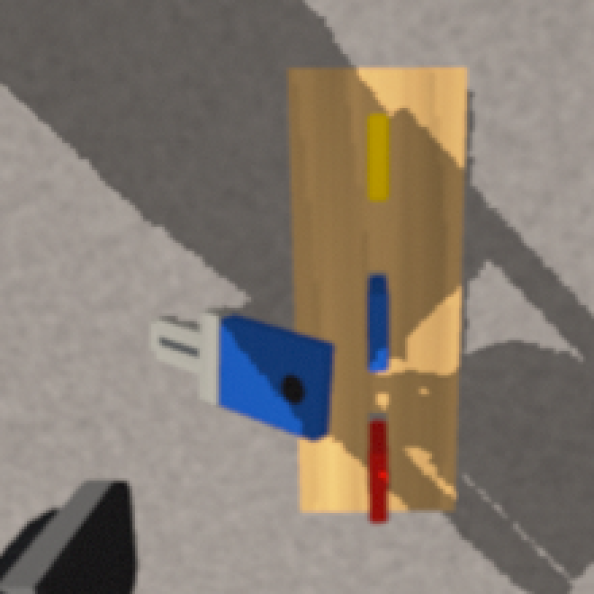

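View pics/t1.png

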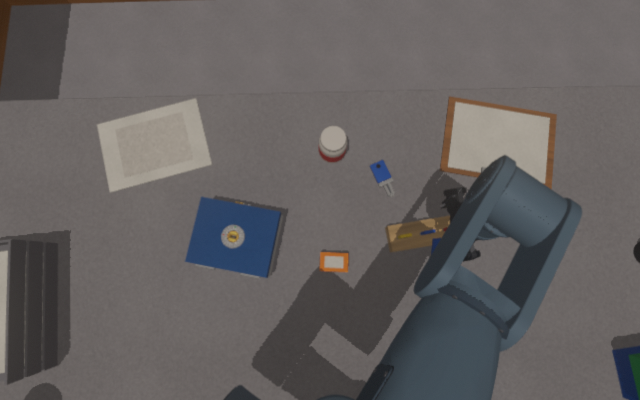

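Run:
```python
from h import *
z=load('w1');V,U=np.mgrid[:400,:640];W=world(z,U,V,z['d']).reshape(400,640,3)
c=np.array([.5216,-.2528]);a=np.deg2rad(7.8);x=np.array([np.cos(a),np.sin(a)]);y=np.array([-x[1],x[0]])
k=W[...,:2]-c; kx=k@x*1000; ky=k@y*1000
hsv=cv2.cvtColor(z['p'],cv2.COLOR_RGB2HSV)
b=cv2.inRange(hsv,(108,120,40),(125,255,255))>0
s=b&(U>225)&(U<308)&(V>170)&(V<250)
for u in range(256,312,4):
    m=s&(abs(U-u)<2)
    if m.sum(): print(u,m.sum(),'kx',kx[m].mean().round(1),'ky',ky[m].min().round(1),ky[m].max().round(1),'z',(W[m][:,2].mean()*1000).round(1))
m=s;print('ext',kx[m].min(),kx[m].max(),ky[m].min(),ky[m].max(),W[m][:,2].max())
# block top & key
for v in (150,160): print('block row',v,[(u,kx[v,u].round(1),(W[v,u,2]*1000).round(1)) for u in range(284,360,4)])
for v in (180,190,200): print('key',v,[(u,kx[v,u].round(1),ky[v,u].round(1),(W[v,u,2]*1000).round(1)) for u in range(310,330,2)])
```

```text
260 14 kx -71.0 ky -46.7 -30.2 z 34.3
264 102 kx -66.1 ky -49.7 -8.0 z 38.1
268 107 kx -60.8 ky -49.8 -8.1 z 41.8
272 107 kx -55.6 ky -50.9 -8.7 z 45.2
276 108 kx -50.5 ky -51.0 -9.3 z 48.8
280 110 kx -45.4 ky -51.5 -9.8 z 52.2
284 103 kx -39.8 ky -51.5 69.3 z 61.6
288 84 kx -35.7 ky -52.5 -11.0 z 58.9
292 102 kx -30.8 ky -52.3 -11.5 z 62.4
296 107 kx -26.2 ky -52.4 -12.5 z 65.2
300 91 kx -22.0 ky -51.7 -12.9 z 63.8
ext -71.4234454657873 -2.6518028231394695 -52.47728215143073 69.26983691004905 0.3742545506998991
block row 150 [(284, np.float64(-44.6), np.float64(0.9)), (288, np.float64(-35.0), np.float64(46.3)), (292, np.float64(-30.7), np.float64(45.0)), (296, np.float64(-26.3), np.float64(45.8)), (300, np.float64(-21.9), np.float64(44.8)), (304, np.float64(-17.4), np.float64(45.7)), (308, np.float64(-13.0), np.float64(46.3)), (312, np.float64(-8.6), np.float64(45.4)), (316, np.float64(-4.1), np.float64(45.3)), (320, np.float64(0.3), np.float64(45.9)), (324, np.float64(4.7), np.float64(44.9)), (328, np.float64(9.1), np.float64(46.6)), (332, np.float64(13.6), np.float64(44.9)), (336,
[... 2226 characters left out ...]
np.float64(47.3)), (328, np.float64(9.5), np.float64(-9.1), np.float64(45.9))]
key 200 [(310, np.float64(-11.2), np.float64(-20.9), np.float64(46.2)), (312, np.float64(-8.9), np.float64(-21.2), np.float64(45.0)), (314, np.float64(-6.6), np.float64(-21.0), np.float64(45.9)), (316, np.float64(-4.0), np.float64(-8.1), np.float64(92.7)), (318, np.float64(-2.0), np.float64(-7.8), np.float64(93.8)), (320, np.float64(-0.1), np.float64(-7.6), np.float64(94.6)), (322, np.float64(1.9), np.float64(-7.8), np.float64(94.1)), (324, np.float64(5.0), np.float64(-21.2), np.float64(45.4)), (326, np.float64(7.3), np.float64(-21.0), np.float64(45.9)), (328, np.float64(9.6), np.float64(-20.9), np.float64(46.4))]
```

Run:
```python
from h import *
o=get_obs();z=load('w1');T=rot(o['eef_rot']);p=o['eef_pos']
def proj(P):
    c=(np.atleast_2d(P)-z['o'])@z['R']; c=c*[1,-1,-1]
    return cv2.projectPoints(c.reshape(-1,1,3),np.zeros(3),np.zeros(3),z['K'],np.array([float(z['k1']),0,0,0,0]))[0].reshape(-1,2)
for d in (0,-.0187,.05,.1,.137): print(d,proj(p+T[:,2]*d).round(1))
for u in(.0425,-.0425): print(proj(p+T[:,2]*-.013+T[:,0]*u+T[:,1]*-.011*np.array([1])).round(1))
print((T.T@z['R']).round(3), T.T@(z['o']-p))
# depth of finger ends
for u,v in ((222,255),(410,255),(226,252),(408,252)): print(u,v,z['d'][v,u], (T.T@(world(z,[u],[v],z['d'][v,u])[0]-p)).round(4))
# finger symmetric edge
g=z['p'].sum(2)
for v in (252,256,262,270,280): 
    r=np.where(g[v]<130)[0]; l=r[(r<317)&(r>150)].max(); R_=r[(r>317)&(r<480)].min(); print(v,l,R_,(l+R_)/2)
```

```text
0 [[312.3 255. ]]
-0.0187 [[311.7 272.7]]
0.05 [[313.4 223.1]]
0.1 [[314.1 203.2]]
0.137 [[314.5 192.8]]
[[400.3 246.5]]
[[223.4 245.8]]
[[ 1.    -0.004 -0.001]
 [-0.005 -0.963 -0.27 ]
 [-0.     0.27  -0.963]] [ 0.00226291 -0.0698197  -0.14321324]
222 255 0.13183543 [-0.0401 -0.0109 -0.0227]
410 255 0.13516432 [ 0.0452 -0.0098 -0.0197]
226 252 0.13806647 [-0.0403 -0.0095 -0.0167]
408 252 0.13942876 [ 0.0456 -0.0093 -0.0154]
252 227 407 317.0
256 227 407 317.0
262 227 407 317.0
270 228 406 317.0
280 229 406 317.5
```

>>> {"op": "move_arm", "data": {"increments": [{"tx": 0.0016, "ty": -0.002, "tz": 0.02}, {"tx": 0.0016, "ty": -0.002, "tz": 0.045}, {"tx": 0.0016, "ty": -0.002, "tz": 0.07}, {"tx": 0.0016, "ty": -0.002, "tz": 0.09}, {"tx": 0.0016, "ty": -0.002, "tz": 0.1}, {"tx": 0.0016, "ty": -0.002, "tz": 0.11}, {"tx": 0.0016, "ty": -0.002, "tz": 0.12}, {"tx": 0.0016, "ty": -0.002, "tz": 0.12}, {"tx": 0.0016, "ty": -0.002, "tz": 0.12}], "gripper": 0.45}}

```text
validation failed for argument at $.in...
```

Run:
```python
from h import *
o=get_obs();print(o['eef_pos'],o['opening'])
shot('wrist','w2')
a=load('w2')['p'];cv2.imwrite('pics/c4.png',cv2.resize(a[120:340,190:450],None,fx=2.7,fy=2.7,interpolation=3)[:,:,::-1])
```

```text
[ 0.51633915 -0.25403377  0.23102919] 0.9967708714861503
```

View pics/c4.png

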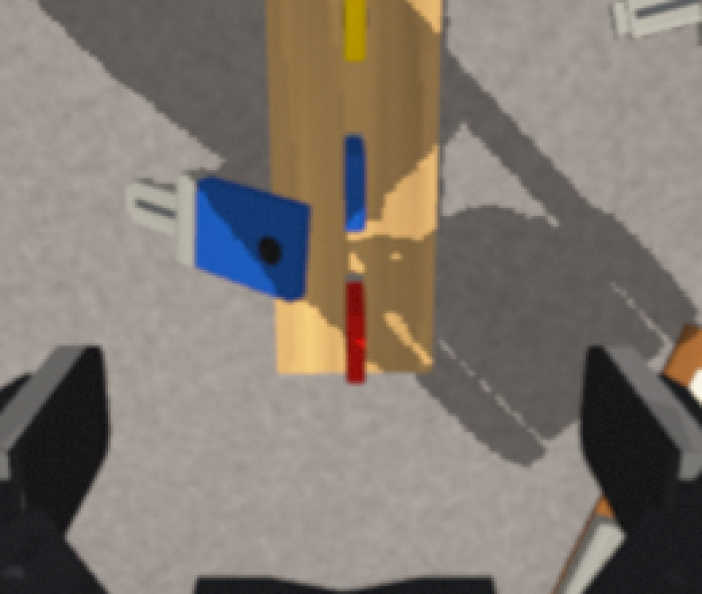

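Two findings: the move was refused, probably because every row needs all four fields, and the arm was still settling when w1 was taken. I'll re-measure from this still picture.

```bash
python3 m.py w2
python3 - <<'E'
from h import *
o=get_obs();print(o['eef_pos'],rot(o['eef_rot'])[:,0])
E
```

```text
w2
blue [482.4 109.3] 1688 ztop 0.0133 mean [ 0.6999 -0.1497  0.0123] rect [ 701.2 -149.7] [57.4 42.3] 22.1
blue [320.9 188. ] 227 ztop 0.0946 mean [ 0.5209 -0.2523  0.0936] rect [ 521.  -252.8] [ 6. 28.] 7.6
blue [282.5 207.3] 1368 ztop 0.0647 mean [ 0.497  -0.287   0.0626] rect [ 495.9 -288.7] [20.4 41.5] 7.0
yellow [321.  125.9] 223 ztop 0.0946 mean [ 0.5127 -0.192   0.0938] rect [ 512.4 -192.3] [ 6.4 28.8] 7.9
red [580.6  10.2] 1173 ztop 0.0638 mean [ 0.7574 -0.0504  0.0625] rect [758.8 -50.5] [ 5.3 34. ] 79.3
red [321.2 242.4] 225 ztop 0.0944 mean [ 0.5295 -0.3122  0.0933] rect [ 529.4 -313.8] [ 6.3 28.2] 7.7
[ 0.51629374 -0.2542495   0.23115665] [ 9.91497236e-01  1.30126949e-01 -4.55580211e-04]
```

>>> {"op": "move_arm", "data": {"increments": [{"tx": 0.0027, "ty": -0.0037, "tz": 0.02, "turn": -0.3}, {"tx": 0.0027, "ty": -0.0037, "tz": 0.045, "turn": -0.3}, {"tx": 0.0027, "ty": -0.0037, "tz": 0.07, "turn": -0.3}, {"tx": 0.0027, "ty": -0.0037, "tz": 0.09, "turn": -0.3}, {"tx": 0.0027, "ty": -0.0037, "tz": 0.105, "turn": -0.3}, {"tx": 0.0027, "ty": -0.0037, "tz": 0.115, "turn": -0.3}, {"tx": 0.0027, "ty": -0.0037, "tz": 0.12, "turn": -0.3}, {"tx": 0.0027, "ty": -0.0037, "tz": 0.12, "turn": -0.3}, {"tx": 0.0027, "ty": -0.0037, "tz": 0.12, "turn": -0.3}, {"tx": 0.0027, "ty": -0.0037, "tz": 0.12, "turn": -0.3}], "gripper": 0.45}}

```text
time_s: 2.68
eef_pos: [0.5199, -0.2502, 0.1126]
eef_rot: [0.001, 0.998, 0.068, 0.001]
wrist_force: [-0.3, 0.4, -0.1]
opening: 0.447
```

```bash
python3 - <<'E'
from h import *
o=get_obs();print(o['eef_pos'],o['opening'],rot(o['eef_rot'])[:,0],o['wrist_force'])
shot('wrist','w3')
a=load('w3')['p'];cv2.imwrite('pics/c5.png',cv2.resize(a[100:340,170:460],None,fx=2.5,fy=2.5,interpolation=3)[:,:,::-1])
E
python3 m.py w3
```

```text
[ 0.51989448 -0.25023201  0.11259922] 0.44692324722181287 [0.99061935 0.13664148 0.00155514] [-0.339863    0.42876395 -0.07765782]
w3
blue [556.3 109.8] 3642 ztop 0.0132 mean [ 0.6994 -0.1494  0.0122] rect [ 700.9 -149.8] [56.3 42.6] 21.9
blue [316.7 234.2] 676 ztop 0.0945 mean [ 0.521  -0.2515  0.0934] rect [ 521. -253.] [ 6.7 29.2] 7.9
blue [257.8 248.8] 1794 ztop 0.0658 mean [ 0.5019 -0.2811  0.0731] rect [ 499.  -275.3] [13.9 68.6] 9.2
yellow [316.6 136.5] 735 ztop 0.0945 mean [ 0.5126 -0.1917  0.0936] rect [ 512.6 -192.2] [ 7.1 28.6] 8.2
red [316.7 310. ] 590 ztop 0.0943 mean [ 0.5289 -0.3081  0.093 ] rect [ 529.3 -310.3] [ 6.6 21.2] 7.9
```

View pics/c5.png

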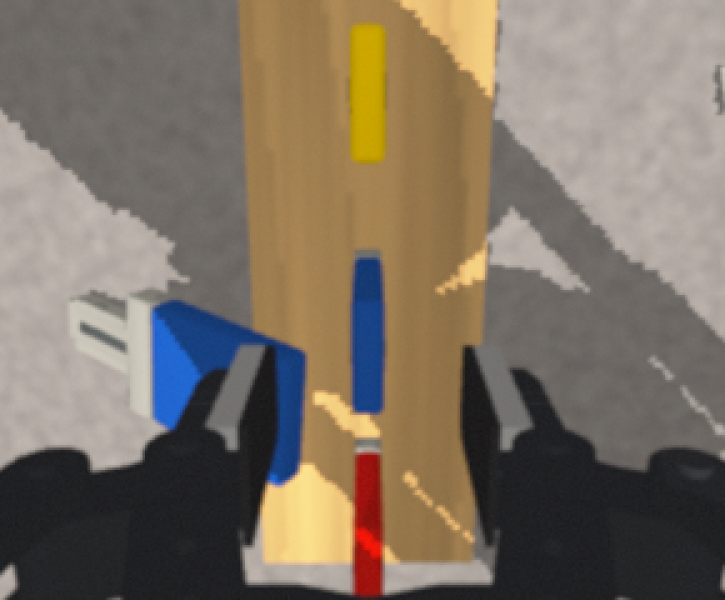

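>>> {"op": "move_arm", "data": {"increments": [{"tx": 0, "ty": -0.0005, "tz": 0.01, "turn": 0}, {"tx": 0, "ty": -0.0005, "tz": 0.02, "turn": 0}, {"tx": 0, "ty": -0.0005, "tz": 0.03, "turn": 0}, {"tx": 0, "ty": -0.0005, "tz": 0.036, "turn": 0}, {"tx": 0, "ty": -0.0005, "tz": 0.04, "turn": 0}, {"tx": 0, "ty": -0.0005, "tz": 0.043, "turn": 0}, {"tx": 0, "ty": -0.0005, "tz": 0.045, "turn": 0}, {"tx": 0, "ty": -0.0005, "tz": 0.045, "turn": 0}], "gripper": 0.45}}

```text
time_s: 3.4
eef_pos: [0.5191, -0.2489, 0.0659]
eef_rot: [-0.0, 0.998, 0.069, -0.0]
wrist_force: [0.2, 0.4, -0.6]
opening: 0.448
```

```bash
python3 - <<'E'
from h import *
o=get_obs();print(o['eef_pos'],o['opening'],rot(o['eef_rot'])[:,0],o['wrist_force'])
shot('wrist','w4')
a=load('w4')['p'];cv2.imwrite('pics/c6.png',cv2.resize(a[100:340,170:460],None,fx=2.5,fy=2.5,interpolation=3)[:,:,::-1])
E
python3 m.py w4
```

```text
[ 0.5190631  -0.24890184  0.06586631] 0.44805175952384185 [ 9.90576476e-01  1.36960242e-01 -3.71731053e-04] [ 0.21315254  0.38863266 -0.55489404]
w4
blue [604.5 112.4] 4472 ztop 0.0132 mean [ 0.694  -0.1513  0.0122] rect [ 695.4 -151.7] [45.4 42.6] 22.4
blue [318.  273.6] 1338 ztop 0.0944 mean [ 0.5209 -0.251   0.0933] rect [ 521.1 -252.9] [ 7.2 30. ] 8.3
blue [225.3 264.5] 985 ztop 0.049 mean [ 0.4704 -0.2731  0.0487] rect [ 474.2 -264.8] [55.  13.8] 57.6
blue [277.8 308.7] 695 ztop 0.0667 mean [ 0.5031 -0.2853  0.0674] rect [ 501.7 -270.1] [ 9.5 74.1] 0.6
yellow [318.  147.2] 1414 ztop 0.0945 mean [ 0.5126 -0.1917  0.0936] rect [ 512.7 -192.4] [ 7.3 29.4] 7.4
red [317.7 331. ] 177 ztop 0.0673 mean [ 0.5278 -0.3006  0.0641] rect [ 527.8 -300.6] [7.2 2.7] 14.3
```

View pics/c6.png

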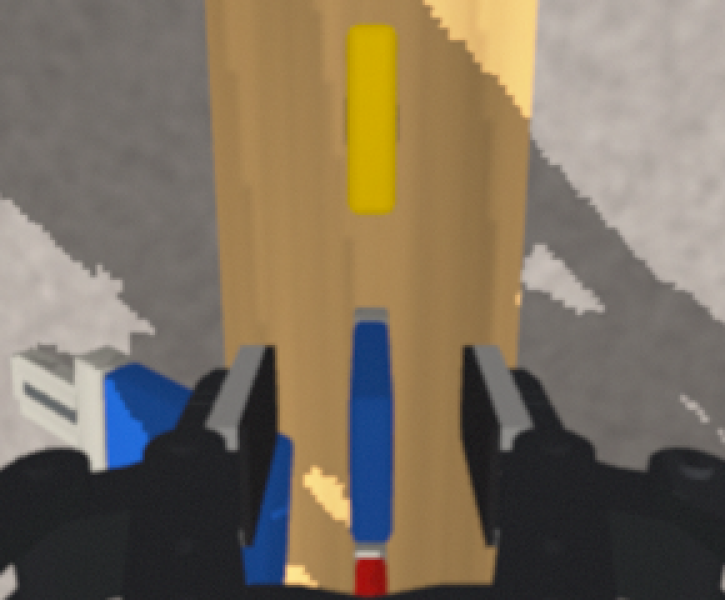

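The fingers straddle the blue bow, centred at u≈318 in w4, and clear the leaning look-alike. Closing now.

>>> {"op": "move_arm", "data": {"increments": [{"tx": 0, "ty": 0.001, "tz": 0.002, "turn": 0}, {"tx": 0, "ty": 0.001, "tz": 0.002, "turn": 0}, {"tx": 0, "ty": 0.001, "tz": 0.002, "turn": 0}, {"tx": 0, "ty": 0.001, "tz": 0.002, "turn": 0}, {"tx": 0, "ty": 0.001, "tz": 0.002, "turn": 0}, {"tx": 0, "ty": 0.001, "tz": 0.002, "turn": 0}, {"tx": 0, "ty": 0.001, "tz": 0.002, "turn": 0}, {"tx": 0, "ty": 0.001, "tz": 0.002, "turn": 0}], "gripper": 0.0}}

```text
time_s: 4.12
eef_pos: [0.5195, -0.2502, 0.0646]
eef_rot: [0.0, 0.998, 0.069, 0.0]
wrist_force: [-0.3, -0.2, 1.4]
opening: 0.088
```

Run:
```python
from h import *
o=get_obs();print(o['eef_pos'],o['opening'],rot(o['eef_rot'])[:,0],o['wrist_force'])
shot('wrist','w5')
a=load('w5')['p'];cv2.imwrite('pics/c7.png',cv2.resize(a[100:340,170:460],None,fx=2.5,fy=2.5,interpolation=3)[:,:,::-1])
```

```text
[ 0.51951531 -0.2501646   0.06460489] 0.08776161187892145 [9.90571624e-01 1.36995221e-01 4.08037409e-04] [-0.34817463 -0.16875823  1.44588437]
```

View pics/c7.png

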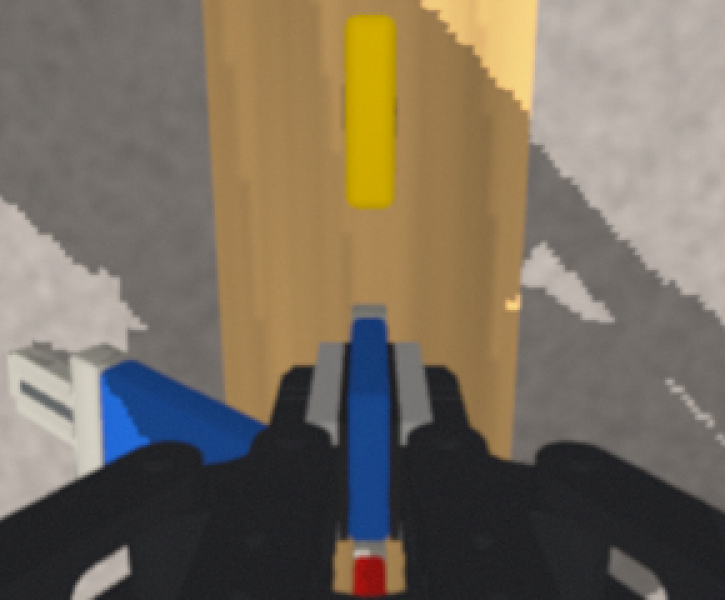

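>>> {"op": "move_arm", "data": {"increments": [{"tx": 0, "ty": 0, "tz": 0, "turn": 0}, {"tx": 0, "ty": 0, "tz": -0.004, "turn": 0}, {"tx": 0, "ty": 0, "tz": -0.01, "turn": 0}, {"tx": 0, "ty": 0, "tz": -0.018, "turn": 0}, {"tx": 0, "ty": 0, "tz": -0.028, "turn": 0}, {"tx": 0, "ty": 0, "tz": -0.04, "turn": 0}, {"tx": 0, "ty": 0, "tz": -0.055, "turn": 0}, {"tx": 0, "ty": 0, "tz": -0.075, "turn": 0}, {"tx": 0, "ty": 0, "tz": -0.095, "turn": 0}, {"tx": 0, "ty": 0, "tz": -0.115, "turn": 0}, {"tx": 0, "ty": 0, "tz": -0.13, "turn": 0}, {"tx": 0, "ty": 0, "tz": -0.14, "turn": 0}, {"tx": 0, "ty": 0, "tz": -0.145, "turn": 0}, {"tx": 0, "ty": 0, "tz": -0.145, "turn": 0}], "gripper": 0.0}}

```text
time_s: 5.33
eef_pos: [0.5199, -0.2504, 0.211]
eef_rot: [0.001, 0.998, 0.069, 0.001]
wrist_force: [0.1, 0.1, -1.2]
opening: 0.08
```

Run:
```python
from h import *
o=get_obs();print(o['eef_pos'],o['opening'],rot(o['eef_rot'])[:,0],o['wrist_force'])
shot('wrist','w6');shot('top','t6');shot('scene','s6')
# medbox plug from top0
z=load('top0');V,U=np.mgrid[:400,:640];W=world(z,U,V,z['d']).reshape(400,640,3)
hsv=cv2.cvtColor(z['p'],cv2.COLOR_RGB2HSV)
lid=(cv2.inRange(hsv,(108,120,60),(125,255,255))>0)&(U>180)&(U<285)&(V>190)&(V<285)
print('lid',cv2.minAreaRect(W[lid][:,:2].astype(np.float32)*1000))
a=z['p'][215:260,205:260];cv2.imwrite('pics/c8.png',cv2.resize(a,None,fx=10,fy=10,interpolation=3)[:,:,::-1])
```

```text
[ 0.51986595 -0.25038421  0.21097548] 0.08028067560423137 [0.99056593 0.1370247  0.00183489] [ 0.12557454  0.10364757 -1.20460298]
lid ((504.3660888671875, 183.9732208251953), (336.8838195800781, 166.5345916748047), 77.64419555664062)
```

View pics/w6.png

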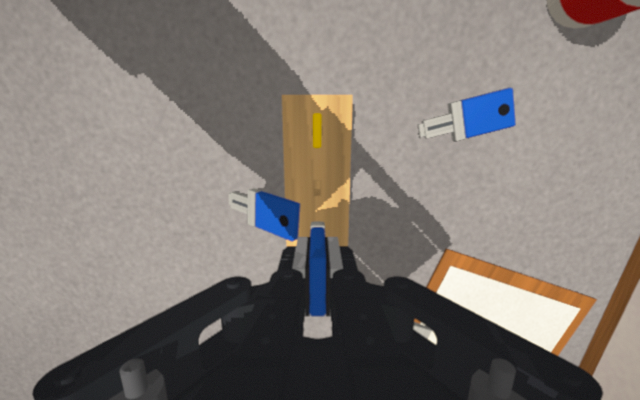

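View pics/c8.png

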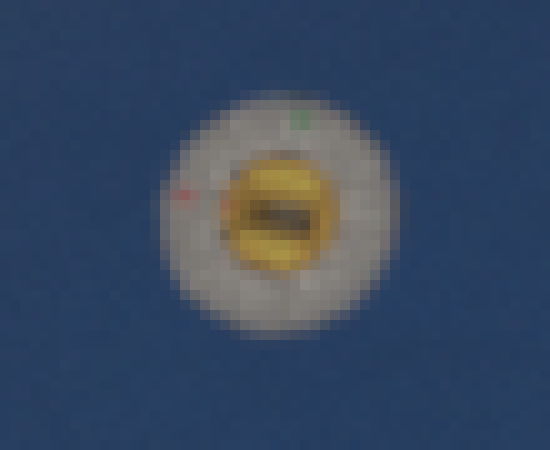

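View pics/s6.png

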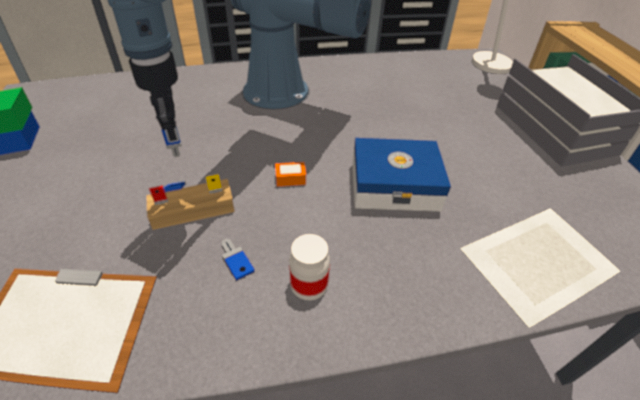

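The key is out of the slot and held straight, its bow at about (318,270) in w6. The leaning look-alike hasn't moved, and the slot at (317,190) is empty. Next I'll go to the lock.

>>> {"op": "move_arm", "data": {"increments": [{"tx": 0.002, "ty": -0.012, "tz": 0, "turn": 0}, {"tx": 0.004, "ty": -0.032, "tz": 0, "turn": 1}, {"tx": 0.008, "ty": -0.06, "tz": 0, "turn": 2}, {"tx": 0.012, "ty": -0.09, "tz": 0, "turn": 4}, {"tx": 0.016, "ty": -0.12, "tz": 0, "turn": 6}, {"tx": 0.02, "ty": -0.15, "tz": 0, "turn": 8}, {"tx": 0.024, "ty": -0.18, "tz": 0, "turn": 10}, {"tx": 0.028, "ty": -0.21, "tz": 0, "turn": 12}, {"tx": 0.032, "ty": -0.24, "tz": 0, "turn": 14}, {"tx": 0.036, "ty": -0.27, "tz": 0, "turn": 16}, {"tx": 0.04, "ty": -0.3, "tz": 0, "turn": 17}, {"tx": 0.044, "ty": -0.33, "tz": 0, "turn": 18}, {"tx": 0.048, "ty": -0.36, "tz": 0, "turn": 19}, {"tx": 0.052, "ty": -0.39, "tz": 0, "turn": 20}, {"tx": 0.056, "ty": -0.42, "tz": 0, "turn": 20.2}, {"tx": 0.06, "ty": -0.447, "tz": 0, "turn": 20.2}, {"tx": 0.063, "ty": -0.468, "tz": 0, "turn": 20.2}, {"tx": 0.065, "ty": -0.482, "tz": 0, "turn": 20.2}, {"tx": 0.066, "ty": -0.49, "tz": 0, "turn": 20.2}, {"tx": 0.066, "ty": -0.493, "tz": 0, "turn": 20.2}], "gripper": 0.0}}

```text
time_s: 7.15
eef_pos: [0.5165, 0.2485, 0.2087]
eef_rot: [0.0, 0.994, -0.107, -0.001]
wrist_force: [0.2, -0.3, -1.2]
opening: 0.083
```

>>> {"op": "move_arm", "data": {"increments": [{"tx": 0, "ty": 0, "tz": 0, "turn": 0}, {"tx": 0, "ty": 0, "tz": 0, "turn": 0}, {"tx": 0, "ty": 0, "tz": 0, "turn": 0}, {"tx": 0, "ty": 0, "tz": 0, "turn": 0}, {"tx": 0, "ty": 0, "tz": 0, "turn": 0}, {"tx": 0, "ty": 0, "tz": 0, "turn": 0}], "gripper": 0.0}}

```text
time_s: 7.65
eef_pos: [0.5173, 0.2469, 0.2094]
eef_rot: [-0.0, 0.994, -0.108, 0.0]
wrist_force: [0.4, -0.4, -0.2]
opening: 0.082
```

Run:
```python
from h import *
o=get_obs();print(o['eef_pos'],o['opening'],rot(o['eef_rot'])[:,0],o['wrist_force'],o['q'])
shot('wrist','w7')
a=load('w7')['p'];cv2.imwrite('pics/c9.png',cv2.resize(a[140:340,220:420],None,fx=3,fy=3,interpolation=3)[:,:,::-1])
```

```text
[0.51734331 0.24686447 0.20936532] 0.08239716966282946 [ 9.76753782e-01 -2.14364269e-01  9.82456588e-05] [ 0.35668169 -0.39473165 -0.24780422] [ 2.38257320e-01  1.96890045e-01  1.63385206e+00 -2.34373567e-05
  1.31075227e+00  4.54304267e-01]
```

View pics/w7.png

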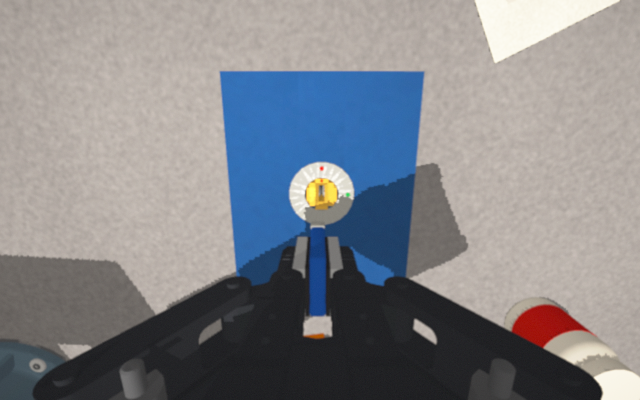

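View pics/c9.png

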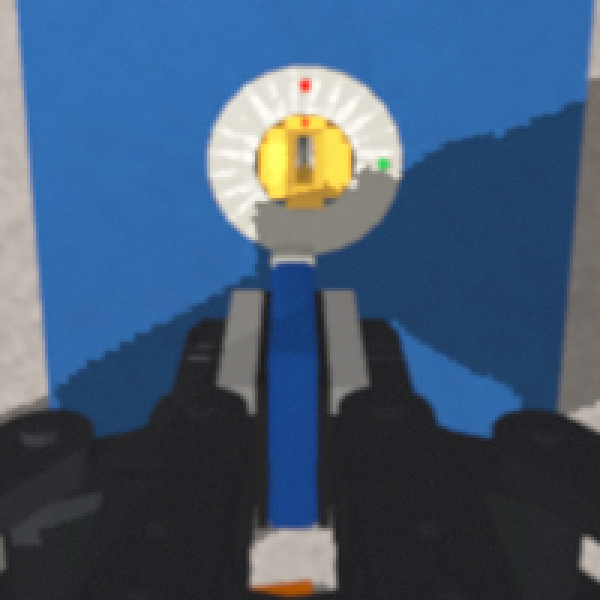

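```bash
cat > k.py <<'E'
from h import *
import sys
f=sys.argv[1]; yt=float(sys.argv[2]) if len(sys.argv)>2 else None
z=load(f);o=get_obs();T=rot(o['eef_rot']);P=o['eef_pos']
tool=lambda W:(np.atleast_2d(W)-P)@T*1000
hsv=cv2.cvtColor(z['p'],cv2.COLOR_RGB2HSV);V,U=np.mgrid[:400,:640]
W=world(z,U,V,z['d']).reshape(400,640,3); Wt=((W-P)@T)*1000
lid=(cv2.inRange(hsv,(100,120,40),(125,255,255))>0)&(abs(W[...,2]-.088)<.006)
# plug: yellow
pl=(cv2.inRange(hsv,(18,140,60),(34,255,255))>0)&(abs(W[...,2]-.09)<.012)
n,l,s,c=cv2.connectedComponentsWithStats(pl.astype(np.uint8))
i=1+np.argmax(s[1:,4]); pts=np.argwhere(l==i)[:,::-1]
print('plug px',c[i],s[i])
hull=cv2.convexHull(pts.astype(np.float32))[:,0]
w=tool(ray(z,hull[:,0],hull[:,1],.09)); print('plug tool', cv2.minEnclosingCircle(w[:,:2].astype(np.float32)))
# disc: low-sat on lid height
dm=((hsv[...,1]<70)&(abs(W[...,2]-.0885)<.006)&(abs(Wt[...,0])<40)&(abs(Wt[...,1])<45)|(l==i)).astype(np.uint8)
n,l2,s2,c2=cv2.connectedComponentsWithStats(dm);j=1+np.argmax(s2[1:,4]);pts=np.argwhere(l2==j)[:,::-1]
hull=cv2.convexHull(pts.astype(np.float32))[:,0]
w=tool(ray(z,hull[:,0],hull[:,1],.089));print('disc tool',cv2.minEnclosingCircle(w[:,:2].astype(np.float32)),cv2.fitEllipse(w[:,:2].astype(np.float32)))
# key
kb=(cv2.inRange(hsv,(100,120,30),(125,255,255))>0)&(Wt[...,2]<0)&(abs(Wt[...,0])<12)&(Wt[...,2]>-45)
print('key px rows',np.argwhere(kb).min(0),np.argwhere(kb).max(0))
kw=Wt[kb]; print('key tool z pct',np.percentile(kw[:,2],[2,10,50,90,98]).round(1))
for v in range(np.argwhere(kb)[:,0].min(),np.argwhere(kb)[:,0].max()+1,5):
    r=np.where(kb[v])[0]
    if len(r)>3: q=Wt[v,r]; print(v,r.min(),r.max(),'x',((q[:,0].min()+q[:,0].max())/2).round(1),'y',q[:,1].mean().round(1),'z',np.median(q[:,2]).round(1))
if lid.sum():
    r=cv2.minAreaRect(Wt[lid][:,:2].astype(np.float32)); print('lid rect tool',r)
    # left edge,right edge,top edge slopes in tool frame
    vs=range(80,150,3)
    for nm,fn in(('L',min),('R',max)):
        e=np.array([tool(ray(z,np.array([fn(np.where(lid[v])[0])]),np.array([v]),.088))[0] for v in vs if lid[v].any()])
        p=np.polyfit(e[:,1],e[:,0],1);print(nm,'edge angle deg',np.degrees(np.arctan(p[0])),'x at y=0',p[1])
E
python3 k.py w7
```

```text
plug px [321.30092593 193.83641975] [307 179  30  30 648]
plug tool ((4.763259410858154, -1.9301340579986572), 14.758594512939453)
disc tool ((3.4526400566101074, 0.5287789702415466), 32.63379669189453) ((4.509381294250488, -1.1266355514526367), (59.52020263671875, 62.30670928955078), 19.182228088378906)
key px rows [232 309] [315 326]
key tool z pct [-36.1 -30.  -28.9 -11.8  -3. ]
237 309 325 x 1.0 y -11.1 z -5.6
242 310 325 x 1.3 y -11.3 z -11.8
247 309 325 x 1.0 y -11.4 z -17.9
252 309 325 x 1.0 y -11.3 z -23.2
257 309 326 x 1.2 y -11.1 z -27.4
262 309 326 x 1.2 y -9.6 z -28.9
267 309 326 x 1.2 y -7.5 z -29.1
272 309 325 x 1.1 y -4.8 z -29.2
277 309 325 x 1.1 y -2.5 z -29.1
282 309 325 x 1.1 y -0.2 z -29.2
287 309 325 x 1.1 y 2.3 z -29.2
292 309 325 x 1.1 y 4.7 z -29.4
297 309 325 x 1.2 y 7.4 z -29.1
302 309 325 x 1.2 y 9.8 z -29.2
307 309 325 x 1.2 y 12.4 z -29.2
312 309 326 x 1.2 y 14.6 z -29.5
lid rect tool ((4.887275695800781, -6.349128723144531), (200.1094512939453, 169.580810546875), 89.87496948242188)
L edge angle deg 0.04161411711632217 x at y=0 -79.4712679296964
R edge angle deg 0.24121456472823596 x at y=0 89.39122078419125
```

Run:
```python
from h import *
o=get_obs();T=rot(o['eef_rot']);print(o['eef_pos'])
for i in range(2):
    c=viewer.get_calibration('wrist');print((T.T@(c['origin']-o['eef_pos'])*1000).round(2),R.from_matrix(T.T@rot(c['attitude'])).as_euler('xyz',degrees=True).round(3))
for f in('w7',):
    z=load(f);print((T.T@(z['o']-o['eef_pos'])*1000).round(2),R.from_matrix(T.T@z['R']).as_euler('xyz',degrees=True).round(3))
    V,U=np.mgrid[:400,:640];W=world(z,U,V,z['d']).reshape(400,640,3);Wt=((W-o['eef_pos'])@T)*1000
    m=(abs(W[...,2]-.088)<.006);
    for u in (240,270,300,340,370,400):
        v=np.where(m[:,u])[0];v=v[v<140].min();print(u,v,((ray(z,[u],[v],.088)-o['eef_pos'])@T*1000).round(1), Wt[v+3,u].round(1))
    # dark slot
    p=z['p'].astype(int)
    print(p[178:212,315:329].sum(2))
```

```text
[0.51730589 0.24697952 0.20938608]
[   0.94  -68.64 -143.41] [ 1.64343e+02  2.60000e-02 -4.60000e-02]
[   0.94  -68.64 -143.41] [ 1.64343e+02  2.60000e-02 -4.60000e-02]
[   1.01  -68.52 -143.42] [ 1.64343e+02  2.70000e-02 -3.40000e-02]
240 71 [[ -63.1 -107.   121.4]] [ -63.2 -104.6  121.1]
270 71 [[ -38.2 -107.   121.4]] [ -38.  -104.4  119.9]
300 71 [[ -13.2 -107.   121.4]] [ -13.2 -104.7  121.5]
340 71 [[  20.1 -107.   121.4]] [  20.  -104.3  119. ]
370 71 [[  45.1 -107.   121.4]] [  45.3 -104.8  121.7]
400 71 [[  70.1 -107.1  121.4]] [  69.9 -104.6  120.1]
[[669 646 600 567 527 499 502 540 561 573 603 632 668 711]
 [592 594 580 570 553 503 451 486 537 556 572 583 598 619]
 [526 567 572 574 558 485 404 443 527 563 567 564 556 514]
 [520 565 572 569 554 487 421 452 539 566 571 569 553 485]
 [514 552 558 558 552 528 489 498 540 552 552 549 548 507]
 [506 488 486 485 486 481 472 474 483 483 478 483 523 545]
 [504 462 452 453 437 423 416 436 456 465 477 494 528 553]
 [503 458 452 434 381 315 309 382 454 491 510 518 532 556]
 [512 461 450 424 347 247 229 360 474 507 516 518 534 552]
 [5
[... 772 characters left out ...]
9 443 414 349 344 356 355 378 451 513 524 515 491]
 [507 459 454 450 429 428 431 427 441 479 516 523 487 430]
 [507 468 479 498 498 502 499 489 473 479 494 495 451 388]
 [511 483 495 501 491 490 482 461 420 400 398 390 375 368]
 [492 465 477 460 414 400 395 384 371 359 358 361 357 360]
 [419 393 396 387 365 363 366 370 363 362 361 363 354 347]
 [336 358 370 378 372 372 368 367 372 372 371 366 341 294]
 [327 368 377 374 381 380 377 378 379 378 375 371 343 285]
 [355 375 375 379 377 377 377 378 375 374 381 375 360 337]
 [384 387 379 374 373 372 374 371 372 377 381 383 385 384]
 [396 395 384 379 369 370 370 366 371 377 385 391 392 394]
 [394 396 396 388 391 392 388 386 390 388 393 393 397 394]]
```

>>> {"op": "move_arm", "data": {"increments": [{"tx": 0.002, "ty": -0.003, "tz": 0.01, "turn": 0}, {"tx": 0.0036, "ty": -0.005, "tz": 0.025, "turn": 0}, {"tx": 0.0036, "ty": -0.005, "tz": 0.04, "turn": 0}, {"tx": 0.0036, "ty": -0.005, "tz": 0.052, "turn": 0}, {"tx": 0.0036, "ty": -0.005, "tz": 0.06, "turn": 0}, {"tx": 0.0036, "ty": -0.005, "tz": 0.063, "turn": 0}, {"tx": 0.0036, "ty": -0.005, "tz": 0.063, "turn": 0}, {"tx": 0.0036, "ty": -0.005, "tz": 0.063, "turn": 0}, {"tx": 0.0036, "ty": -0.005, "tz": 0.063, "turn": 0}, {"tx": 0.0036, "ty": -0.005, "tz": 0.063, "turn": 0}], "gripper": 0.0}}

```text
time_s: 8.53
eef_pos: [0.5224, 0.2517, 0.1473]
eef_rot: [-0.0, 0.994, -0.107, 0.001]
wrist_force: [-0.1, -0.3, -0.8]
opening: 0.084
```

```bash
python3 - <<'E'
from h import *
o=get_obs();print(o['eef_pos'],o['opening'],rot(o['eef_rot'])[:,0],o['wrist_force'])
shot('wrist','w8');shot('scene','s8');shot('top','t8')
a=load('w8')['p'];cv2.imwrite('pics/c10.png',cv2.resize(a[180:340,220:420],None,fx=3.8,fy=3.7,interpolation=3)[:,:,::-1])
a=load('s8')['p'];cv2.imwrite('pics/c11.png',cv2.resize(a[90:210,340:470],None,fx=5,fy=5,interpolation=3)[:,:,::-1])
c=viewer.get_calibration('wrist');print((rot(o['eef_rot']).T@(c['origin']-o['eef_pos'])*1000).round(2))
E
python3 k.py w8
```

```text
[0.52235662 0.25168911 0.14726145] 0.08370376154269335 [ 0.97693379 -0.21353706  0.00151579] [-0.07130596 -0.28313824 -0.77519844]
[   0.75  -68.54 -143.02]
plug px [316.72329472 218.98584299] [298 204  39  33 777]
plug tool ((1.162244200706482, 3.3520901203155518), 14.881577491760254)
disc tool ((1.0834317207336426, 3.961632490158081), 30.2381534576416) ((1.0773723125457764, 3.9053351879119873), (60.113616943359375, 60.184051513671875), 114.8653793334961)
key px rows [232 306] [316 330]
key tool z pct [-37.4 -30.3 -29.2 -13.   -3.1]
237 310 324 x 1.2 y -11.4 z -5.6
242 310 325 x 1.5 y -11.5 z -12.0
247 309 325 x 1.2 y -11.5 z -18.1
252 309 325 x 1.2 y -11.3 z -22.8
257 309 325 x 1.2 y -11.4 z -28.1
262 309 326 x 1.4 y -9.9 z -29.4
267 309 326 x 1.4 y -7.9 z -30.2
272 309 325 x 1.3 y -5.2 z -29.8
277 309 325 x 1.3 y -2.7 z -29.5
282 309 325 x 1.3 y -0.1 z -29.1
287 309 325 x 1.3 y 2.3 z -29.3
292 309 325 x 1.4 y 4.6 z -29.5
297 309 325 x 1.4 y 7.1 z -29.5
302 309 325 x 1.4 y 9.7 z -29.2
307 309 325 x 1.4 y 12.3 z -29.3
312 309 326 x 1.4 y 14.4 z -29.7
lid rect tool ((1.1278533935546875, 1.3676834106445312), (170.09107971191406, 205.3999481201172), 0.020007438957691193)
L edge angle deg 0.029095866695372945 x at y=0 -83.49958757141923
R edge angle deg 0.23506616938265368 x at y=0 86.04579730608229
```

View pics/c10.png

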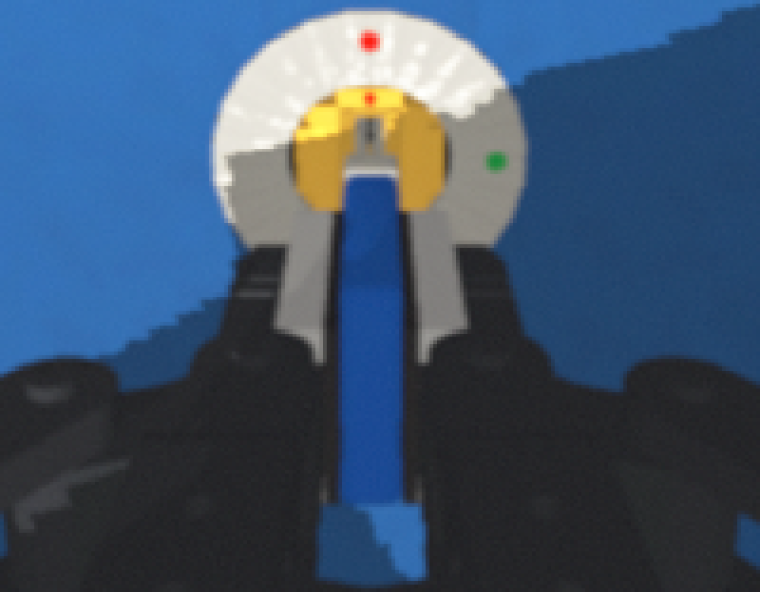

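View pics/c11.png

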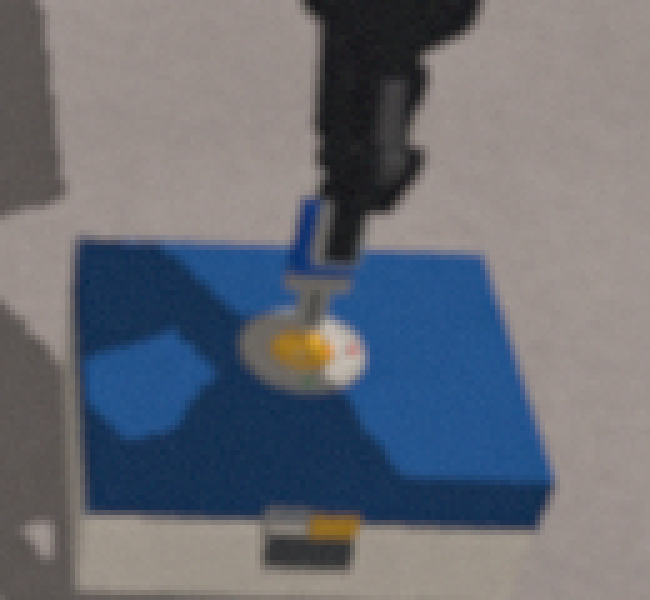

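Aligned: the disc centre is within about 0.5 mm of the key axis and the yaw error is under 0.3°. I'll lower into the funnel slowly and watch the forces.

>>> {"op": "move_arm", "data": {"increments": [{"tx": -0.0001, "ty": 0.0004, "tz": 0.003, "turn": 0}, {"tx": -0.0001, "ty": 0.0004, "tz": 0.006, "turn": 0}, {"tx": -0.0001, "ty": 0.0004, "tz": 0.008, "turn": 0}, {"tx": -0.0001, "ty": 0.0004, "tz": 0.01, "turn": 0}, {"tx": -0.0001, "ty": 0.0004, "tz": 0.012, "turn": 0}, {"tx": -0.0001, "ty": 0.0004, "tz": 0.014, "turn": 0}, {"tx": -0.0001, "ty": 0.0004, "tz": 0.016, "turn": 0}, {"tx": -0.0001, "ty": 0.0004, "tz": 0.018, "turn": 0}, {"tx": -0.0001, "ty": 0.0004, "tz": 0.018, "turn": 0}, {"tx": -0.0001, "ty": 0.0004, "tz": 0.018, "turn": 0}], "gripper": 0.0}}

```text
time_s: 9.52
eef_pos: [0.5218, 0.2511, 0.1283]
eef_rot: [-0.0, 0.994, -0.107, 0.0]
wrist_force: [-0.5, -0.0, -0.7]
opening: 0.078
```

```bash
python3 - <<'E'
from h import *
o=get_obs();print(o['eef_pos'],o['opening'],rot(o['eef_rot'])[:,0],o['wrist_force'],o['torque'])
shot('wrist','w9')
a=load('w9')['p'];cv2.imwrite('pics/c12.png',cv2.resize(a[180:340,220:420],None,fx=3.8,fy=3.7,interpolation=3)[:,:,::-1])
E
python3 k.py w9
```

```text
[0.52175195 0.251125   0.12829299] 0.07816297743971641 [ 9.76940848e-01 -2.13509943e-01  2.88981205e-04] [-0.5030692  -0.04805026 -0.74277649] [-0.06469593 -0.11461256  0.00155109]
plug px [318.07738095 223.61755952] [297 211  43  27 672]
plug tool ((1.6463305950164795, 1.8595482110977173), 14.578624725341797)
disc tool ((1.3744146823883057, 3.353590726852417), 30.19486427307129) ((1.3306670188903809, 3.3327255249023438), (60.06983947753906, 60.09585189819336), 143.5831756591797)
key px rows [232 306] [316 330]
key tool z pct [-37.6 -30.  -28.8 -12.7  -2.9]
237 311 324 x 1.2 y -11.4 z -5.4
242 310 325 x 1.2 y -11.5 z -12.0
247 309 325 x 1.0 y -11.4 z -17.7
252 309 325 x 1.0 y -11.4 z -23.0
257 309 325 x 1.0 y -11.2 z -27.6
262 309 326 x 1.2 y -9.8 z -29.3
267 309 326 x 1.2 y -7.6 z -29.4
272 309 325 x 1.1 y -5.0 z -29.2
277 309 325 x 1.1 y -2.5 z -28.8
282 309 325 x 1.1 y -0.2 z -29.0
287 309 325 x 1.1 y 2.1 z -29.5
292 309 325 x 1.1 y 4.7 z -29.2
297 309 325 x 1.1 y 7.1 z -29.1
302 309 325 x 1.1 y 9.8 z -29.0
307 309 325 x 1.2 y 12.2 z -29.3
312 309 326 x 1.2 y 14.4 z -29.3
lid rect tool ((1.5820159912109375, -6.482414245605469), (190.72900390625, 170.31304931640625), 89.95184326171875)
L edge angle deg 0.1193773461442961 x at y=0 -83.22280972880417
R edge angle deg -0.06186663045340606 x at y=0 86.09371705661337
```

View pics/c12.png

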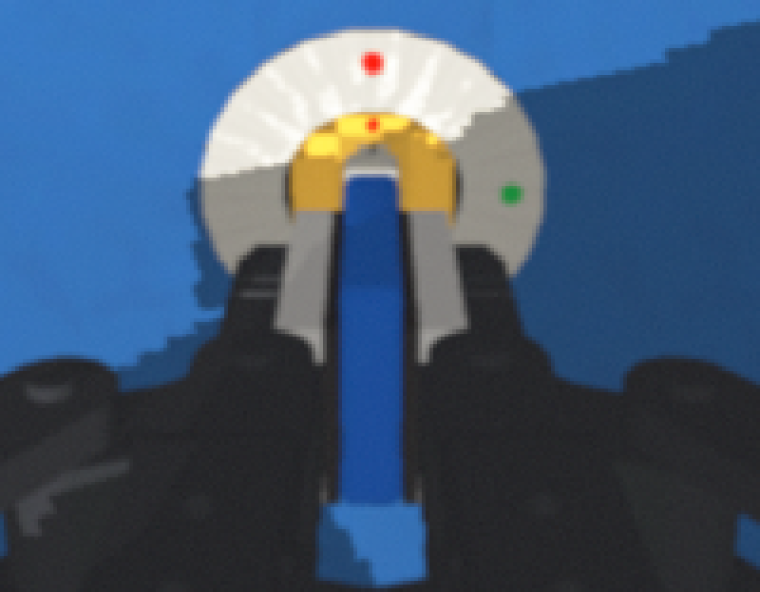

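The tip is about 7 mm in and the side forces are near zero. Next is the first pin pair.

>>> {"op": "move_arm", "data": {"increments": [{"tx": 0.0002, "ty": 0, "tz": 0.0015, "turn": 0}, {"tx": 0.0002, "ty": 0, "tz": 0.003, "turn": 0}, {"tx": 0.0002, "ty": 0, "tz": 0.0045, "turn": 0}, {"tx": 0.0002, "ty": 0, "tz": 0.006, "turn": 0}, {"tx": 0.0002, "ty": 0, "tz": 0.0075, "turn": 0}, {"tx": 0.0002, "ty": 0, "tz": 0.009, "turn": 0}, {"tx": 0.0002, "ty": 0, "tz": 0.0105, "turn": 0}, {"tx": 0.0002, "ty": 0, "tz": 0.0105, "turn": 0}], "gripper": 0.0}}

```text
time_s: 10.23
eef_pos: [0.5222, 0.2515, 0.1184]
eef_rot: [-0.0, 0.994, -0.107, 0.001]
wrist_force: [1.1, 1.6, -1.3]
opening: 0.079
```

```bash
python3 - <<'E'
from h import *
o=get_obs();print(o['eef_pos'],o['opening'],rot(o['eef_rot'])[:,0],o['wrist_force'],o['torque'])
shot('wrist','w10')
E
python3 k.py w10|egrep 'disc|252|287|pct'
```

```text
[0.522208   0.25153547 0.11838651] 0.07858260760639418 [ 0.97694317 -0.21349643  0.00114845] [ 1.13266833  1.56454624 -1.25495181] [ 0.28801078 -0.23227851 -0.01087568]
disc tool ((0.8964170217514038, 3.856058120727539), 30.24732208251953) ((0.9131963849067688, 3.783583164215088), (60.05010223388672, 60.24089050292969), 84.60545349121094)
key tool z pct [-37.8 -30.2 -29.1 -12.6  -2.8]
252 309 325 x 1.0 y -11.4 z -23.2
287 309 325 x 1.1 y 2.2 z -29.5
```

>>> {"op": "move_arm", "data": {"increments": [{"tx": -0.0002, "ty": 0, "tz": 0.0015, "turn": 0}, {"tx": -0.0002, "ty": 0, "tz": 0.003, "turn": 0}, {"tx": -0.0002, "ty": 0, "tz": 0.0045, "turn": 0}, {"tx": -0.0002, "ty": 0, "tz": 0.006, "turn": 0}, {"tx": -0.0002, "ty": 0, "tz": 0.0075, "turn": 0}, {"tx": -0.0002, "ty": 0, "tz": 0.0085, "turn": 0}, {"tx": -0.0002, "ty": 0, "tz": 0.0093, "turn": 0}, {"tx": -0.0002, "ty": 0, "tz": 0.0093, "turn": 0}], "gripper": 0.0}}

```text
time_s: 10.95
eef_pos: [0.5224, 0.2516, 0.1102]
eef_rot: [-0.0, 0.994, -0.107, 0.001]
wrist_force: [-1.2, 0.9, 10.5]
opening: 0.081
```

```bash
python3 - <<'E'
from h import *
o=get_obs();print(o['eef_pos'],o['opening'],rot(o['eef_rot'])[:,0],o['wrist_force'],o['torque'])
shot('wrist','w11');shot('scene','s11')
a=load('s11')['p'];cv2.imwrite('pics/c13.png',cv2.resize(a[90:210,340:470],None,fx=5,fy=5,interpolation=3)[:,:,::-1])
E
python3 k.py w11|egrep 'disc|252|287|pct'
```

```text
[0.52236341 0.25160963 0.11021179] 0.08101244644764798 [ 0.97697335 -0.21335438  0.00172758] [-1.18705259  0.86517158 10.45802181] [ 0.14407584  0.26668055 -0.01429944]
disc tool ((0.8327276706695557, 4.06195068359375), 30.225624084472656) ((0.813544511795044, 4.146255016326904), (60.141273498535156, 60.42306900024414), 170.57180786132812)
key tool z pct [-37.5 -30.2 -29.  -12.6  -2.6]
252 309 325 x 1.0 y -11.4 z -23.2
287 309 325 x 1.1 y 2.2 z -29.4
```

View pics/c13.png

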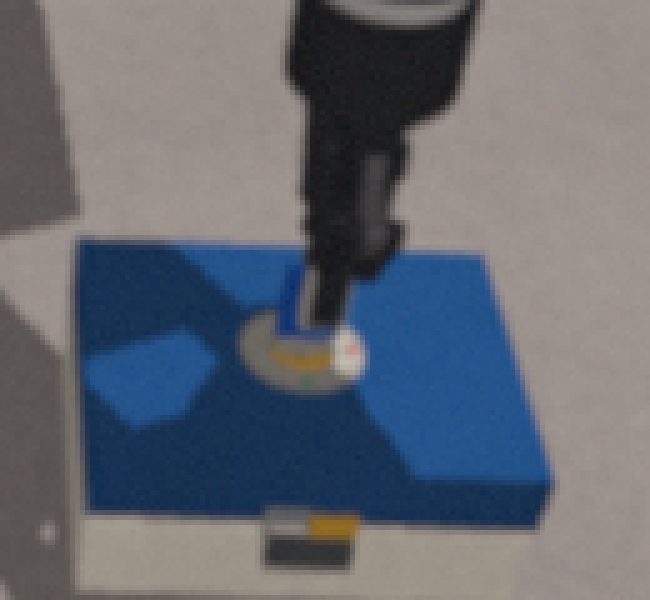

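>>> {"op": "move_arm", "data": {"increments": [{"tx": 0, "ty": 0.0003, "tz": 0.0007, "turn": 0}, {"tx": 0, "ty": 0.0003, "tz": 0.0014, "turn": 0}, {"tx": 0, "ty": 0.0003, "tz": 0.002, "turn": 0}, {"tx": 0, "ty": 0.0003, "tz": 0.002, "turn": 0}, {"tx": 0, "ty": 0.0003, "tz": 0.002, "turn": 0}, {"tx": 0, "ty": 0.0003, "tz": 0.002, "turn": 0}], "gripper": 0.0}}

```text
time_s: 11.55
eef_pos: [0.5225, 0.2516, 0.1093]
eef_rot: [-0.001, 0.994, -0.107, 0.001]
wrist_force: [-5.6, -0.5, 18.7]
opening: 0.081
```

```bash
python3 - <<'E'
from h import *
o=get_obs();print(o['eef_pos'],o['opening'],rot(o['eef_rot'])[:,0],o['wrist_force'],o['torque'],o['q'])
shot('wrist','w12')
E
python3 k.py w12|egrep 'disc|252|287|pct'
```

```text
[0.52249825 0.25157691 0.10930171] 0.08071571849882872 [ 0.97698434 -0.21330054  0.00211459] [-5.60918723 -0.54218782 18.722277  ] [ 0.0439489   1.02907931 -0.02999561] [2.43879756e-01 3.26391739e-01 1.69320075e+00 5.75107107e-04
 1.11938604e+00 4.58580326e-01]
disc tool ((0.6555187106132507, 4.095471382141113), 30.324710845947266) ((0.6823221445083618, 4.0233235359191895), (60.08369064331055, 60.37526321411133), 145.06979370117188)
key tool z pct [-37.3 -30.  -28.9 -12.6  -3.2]
```

>>> {"op": "move_arm", "data": {"increments": [{"tx": -0.0006, "ty": 0, "tz": 0, "turn": 0}, {"tx": -0.0006, "ty": 0, "tz": 0.0005, "turn": 0}, {"tx": -0.0006, "ty": 0, "tz": 0.001, "turn": 0}, {"tx": -0.0006, "ty": 0, "tz": 0.001, "turn": 0}, {"tx": -0.0006, "ty": 0, "tz": 0.001, "turn": 0}, {"tx": -0.0006, "ty": 0, "tz": 0.001, "turn": 0}], "gripper": 0.0}}

```text
time_s: 12.1
eef_pos: [0.5225, 0.2516, 0.1092]
eef_rot: [-0.001, 0.994, -0.107, 0.002]
wrist_force: [-5.9, -0.1, 22.9]
opening: 0.081
```

```bash
python3 - <<'E'
from h import *
o=get_obs();print(o['eef_pos'],o['opening'],rot(o['eef_rot'])[:,0],o['wrist_force'],o['torque'],o['q'])
shot('wrist','w13');shot('scene','s13')
z=load('w13');V,U=np.mgrid[:400,:640];W=world(z,U,V,z['d']).reshape(400,640,3)
# key top world z, vs lid world z nearby
print('keytop',np.median(W[272:312,311:324,2]),'lid',np.median(W[100:130,240:300,2]))
z=load('w6');W=world(z,U,V,z['d']).reshape(400,640,3);print(np.median(W[272:312,311:324,2]))
a=load('s13')['p'];cv2.imwrite('pics/c14.png',cv2.resize(a[120:190,360:450],None,fx=8,fy=8,interpolation=3)[:,:,::-1])
a=load('w13')['p'];cv2.imwrite('pics/c15.png',cv2.resize(a[180:340,220:420],None,fx=3.8,fy=3.7,interpolation=3)[:,:,::-1])
E
python3 k.py w13|egrep 'disc|252|287|pct'
```

```text
[0.52249238 0.2516347  0.10923139] 0.08080761990995979 [ 0.97698873 -0.21326456  0.0033552 ] [-5.94868933 -0.11783195 22.89876219] [-0.16465788  1.20548771 -0.00843671] [2.44189630e-01 3.25831894e-01 1.69411263e+00 1.62432627e-04
 1.11783317e+00 4.59032177e-01]
keytop 0.13850853644687933 lid 0.08908672063508302
0.24018851662962581
disc tool ((0.6649201512336731, 4.1825852394104), 30.283737182617188) ((0.6902757287025452, 4.085280895233154), (60.086822509765625, 60.31792449951172), 128.3136749267578)
key tool z pct [-37.6 -30.1 -28.9 -12.6  -3.3]
```

View pics/c14.png

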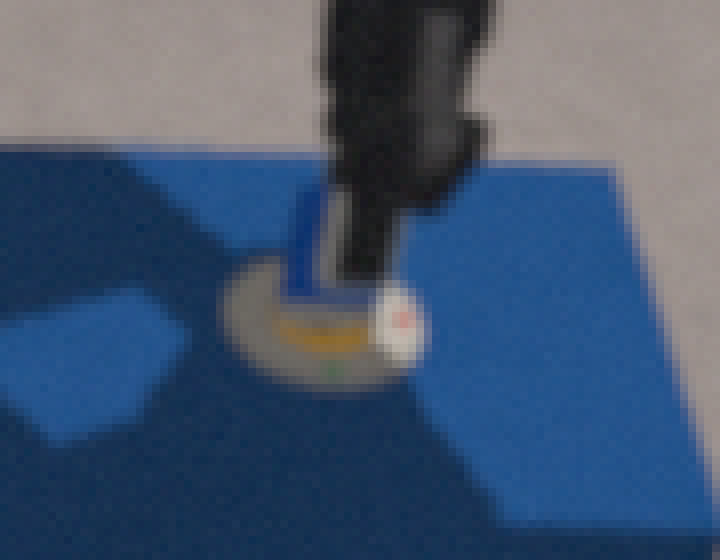

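View pics/c15.png

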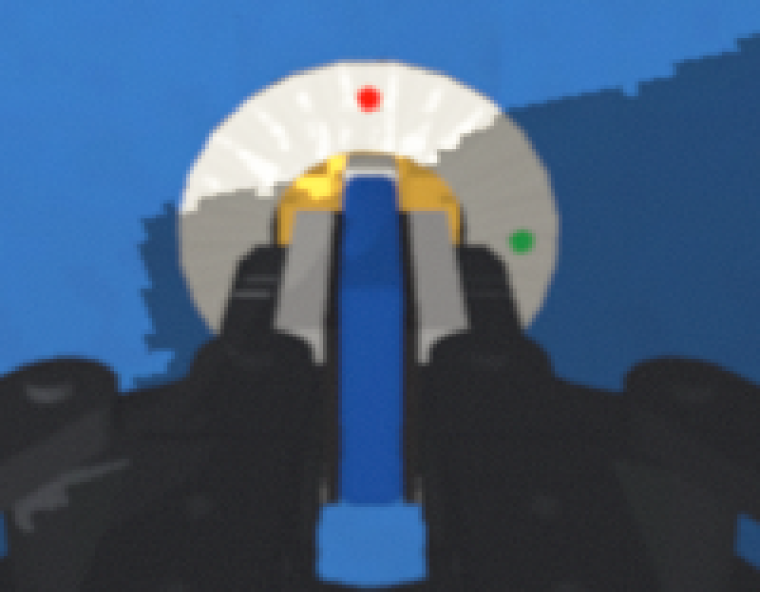

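Run:
```python
from h import *
o=get_obs();T=rot(o['eef_rot']);P=o['eef_pos']
for f in ('w12','w13'):
    z=load(f);V,U=np.mgrid[:400,:640];W=world(z,U,V,z['d']).reshape(400,640,3);Wt=((W-P)@T)*1000
    for v in (240,245,250,255,260,265): print(f,v,[Wt[v,u].round(1).tolist() for u in (298,302,317,332,336)])
print(z['p'][250,290:345].sum(1))
```

```text
w12 240 [[-8.3, -11.5, -9.9], [-6.4, -11.2, -9.3], [1.0, -11.5, -9.9], [8.4, -11.4, -9.7], [10.3, -11.4, -9.8]]
w12 245 [[-8.0, -11.2, -15.3], [-6.1, -11.4, -15.6], [1.0, -11.4, -15.6], [8.1, -11.0, -14.7], [10.0, -11.3, -15.4]]
w12 250 [[-7.7, -10.9, -20.0], [-5.8, -11.4, -21.1], [1.0, -11.4, -21.0], [7.8, -11.7, -21.7], [9.6, -11.3, -20.9]]
w12 255 [[-7.3, -11.2, -25.7], [-5.5, -11.2, -25.8], [1.0, -11.6, -26.5], [7.5, -11.7, -26.8], [9.3, -11.5, -26.4]]
w12 260 [[-7.0, -11.5, -31.1], [-5.3, -11.1, -30.4], [1.0, -11.2, -30.5], [7.4, -11.2, -30.5], [9.0, -11.4, -30.8]]
w12 265 [[-6.7, -11.0, -34.6], [-5.1, -11.1, -34.7], [1.0, -8.2, -29.2], [7.2, -11.2, -34.9], [8.8, -11.1, -34.8]]
w13 240 [[-8.4, -11.2, -9.1], [-6.4, -11.2, -9.1], [1.0, -11.3, -9.4], [8.3, -11.3, -9.3], [10.2, -11.8, -10.4]]
w13 245 [[-7.9, -11.8, -16.4], [-6.0, -11.8, -16.4], [1.0, -11.5, -15.6], [8.1, -11.3, -15.2], [9.9, -11.3, -15.2]]
w13 250 [[-7.7, -11.0, -20.1], [-5.9, -10.9, -19.9], [1.0, -11.5, -21.2], [7.7, -11.9, -21.9], [9.7, -11.0, -20.0]]
w13 255 [[-7.4, -10.8, -24.9], [-5.6, -10.8, -24.8], [1.0, -11.6, -26.4], [7.5, -11.5, -26.2], [9.3, -11.2, -25.5]]
w13 260 [[-7.0, -11.2, -30.4], [-5.4, -11.2, -30.5], [1.0, -10.3, -28.7], [7.3, -11.1, -30.1], [9.0, -11.3, -30.6]]
w13 265 [[-6.8, -10.9, -34.3], [-5.2, -10.9, -34.3], [1.0, -8.5, -29.7], [7.0, -11.7, -35.7], [8.8, -11.0, -34.4]]
[128 132 132 142 194 318 423 441 439 438 441 441 432 411 404 380 290 163
 115 156 207 229 238 234 241 233 225 232 230 226 230 231 227 227 205 166
 122 124 234 353 401 406 404 408 409 410 410 406 397 347 228 134 126 129
 125]
```

The key is home: a further 1 mm of command moved it only 0.07 mm while the force rose to 23 N. The TCP is at 109.2 mm, where 109.6 mm was expected. I'll ease the downward push and turn about the key's axis, which sits about 4 mm along tool +y. First half of the turn:

>>> {"op": "move_arm", "data": {"increments": [{"tx": 0, "ty": 0, "tz": -0.001, "turn": 0}, {"tx": 0.0003, "ty": 0, "tz": -0.001, "turn": 4}, {"tx": 0.0006, "ty": 0, "tz": -0.001, "turn": 8}, {"tx": 0.0008, "ty": 0.0001, "tz": -0.001, "turn": 12}, {"tx": 0.0011, "ty": 0.0002, "tz": -0.001, "turn": 16}, {"tx": 0.0014, "ty": 0.0002, "tz": -0.001, "turn": 20}, {"tx": 0.0016, "ty": 0.0003, "tz": -0.001, "turn": 24}, {"tx": 0.0019, "ty": 0.0005, "tz": -0.001, "turn": 28}, {"tx": 0.0021, "ty": 0.0006, "tz": -0.001, "turn": 32}, {"tx": 0.0023, "ty": 0.0008, "tz": -0.001, "turn": 36}, {"tx": 0.0026, "ty": 0.0009, "tz": -0.001, "turn": 40}, {"tx": 0.0028, "ty": 0.0012, "tz": -0.001, "turn": 45}, {"tx": 0.0028, "ty": 0.0012, "tz": -0.001, "turn": 45}, {"tx": 0.0028, "ty": 0.0012, "tz": -0.001, "turn": 45}], "gripper": 0.0}}

```text
time_s: 13.37
eef_pos: [0.5247, 0.2498, 0.1093]
eef_rot: [-0.001, 0.877, -0.48, 0.001]
wrist_force: [-3.9, 0.4, 17.5]
opening: 0.086
```

```bash
python3 - <<'E'
from h import *
o=get_obs();T=rot(o['eef_rot']);print(o['eef_pos'],o['opening'],T[:,0],np.degrees(np.arctan2(T[1,0],T[0,0])),o['wrist_force'],o['torque'],o['q'])
print('force in tool',T.T@o['wrist_force'])
shot('wrist','w14')
a=load('w14')['p'];cv2.imwrite('pics/c16.png',cv2.resize(a[180:340,220:420],None,fx=3.8,fy=3.7,interpolation=3)[:,:,::-1])
E
python3 k.py w14|egrep 'disc|252|287|pct'
```

```text
[0.52472936 0.24982281 0.10931212] 0.08623657682160137 [ 5.39629308e-01 -8.41902381e-01  7.68553258e-04] -57.341581373797325 [-3.9491047   0.44864477 17.53673873] [0.06314585 0.75230275 0.00509579] [2.40057299e-01 3.28478267e-01 1.69040187e+00 3.49274670e-04
 1.11942260e+00 1.24070362e+00]
force in tool [ -2.49528982   3.02626916 -17.54847968]
disc tool ((0.17134732007980347, 3.4789817333221436), 30.308774948120117) ((0.28487730026245117, 3.4935288429260254), (60.1639404296875, 60.22568130493164), 5.959442615509033)
key tool z pct [-37.  -30.  -28.8 -12.6  -3.4]
```

View pics/c16.png

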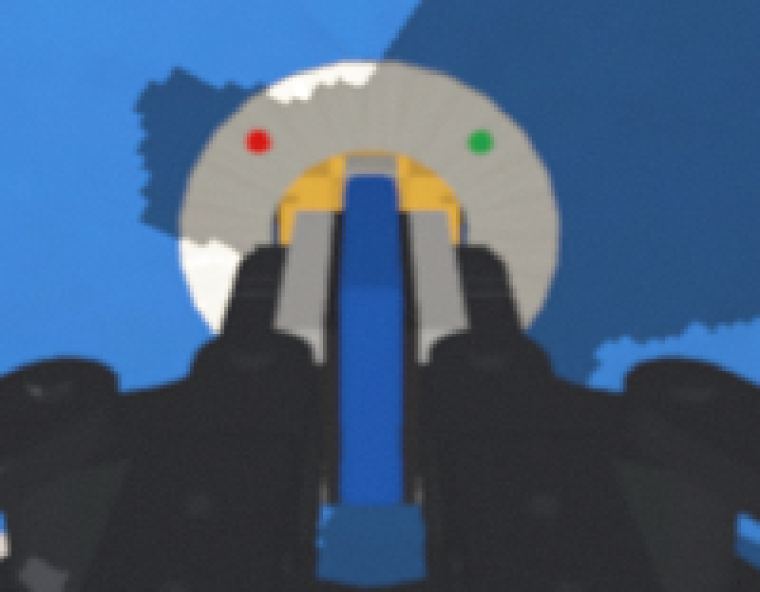

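>>> {"op": "move_arm", "data": {"increments": [{"tx": 0.0003, "ty": 0, "tz": 0, "turn": 4}, {"tx": 0.0006, "ty": 0, "tz": 0, "turn": 8}, {"tx": 0.0008, "ty": 0.0001, "tz": 0, "turn": 12}, {"tx": 0.0011, "ty": 0.0002, "tz": 0, "turn": 16}, {"tx": 0.0014, "ty": 0.0002, "tz": 0, "turn": 20}, {"tx": 0.0016, "ty": 0.0003, "tz": 0, "turn": 24}, {"tx": 0.0019, "ty": 0.0005, "tz": 0, "turn": 28}, {"tx": 0.0021, "ty": 0.0006, "tz": 0, "turn": 32}, {"tx": 0.0023, "ty": 0.0008, "tz": 0, "turn": 36}, {"tx": 0.0026, "ty": 0.0009, "tz": 0, "turn": 40}, {"tx": 0.0028, "ty": 0.0011, "tz": 0, "turn": 44}, {"tx": 0.0029, "ty": 0.0013, "tz": 0, "turn": 47}, {"tx": 0.0029, "ty": 0.0013, "tz": 0, "turn": 48}, {"tx": 0.0029, "ty": 0.0013, "tz": 0, "turn": 48}, {"tx": 0.0029, "ty": 0.0013, "tz": 0, "turn": 48}, {"tx": 0.0029, "ty": 0.0013, "tz": 0, "turn": 48}], "gripper": 0.0}}

```text
time_s: 14.75
eef_pos: [0.5251, 0.2468, 0.1093]
eef_rot: [0.002, -0.607, 0.795, -0.0]
wrist_force: [-3.7, 0.8, 16.7]
opening: 0.083
```

```bash
python3 - <<'E'
from h import *
o=get_obs();T=rot(o['eef_rot']);print(o['eef_pos'],o['opening'],T[:,0],np.degrees(np.arctan2(T[1,0],T[0,0])),o['wrist_force'],o['torque'],o['q'])
print('force in tool',T.T@o['wrist_force'])
shot('wrist','w15');shot('scene','s15')
a=load('w15')['p'];cv2.imwrite('pics/c17.png',cv2.resize(a[180:340,220:420],None,fx=3.8,fy=3.7,interpolation=3)[:,:,::-1])
a=load('s15')['p'];cv2.imwrite('pics/c18.png',cv2.resize(a[90:220,340:470],None,fx=4.6,fy=4.6,interpolation=3)[:,:,::-1])
E
python3 k.py w15|egrep 'disc|252|287|pct'
```

```text
[0.52512641 0.24681921 0.1092968 ] 0.08312269953939277 [-0.263902   -0.96454747 -0.00197576] -105.30175047123016 [-3.68369844  0.79219244 16.70013245] [0.13863824 0.90308326 0.16108938] [2.34668686e-01 3.26669513e-01 1.69284429e+00 5.27941033e-04
 1.11883663e+00 2.07230373e+00]
force in tool [  0.17503275   3.71849864 -16.71028899]
disc tool ((-0.457012414932251, 3.543750524520874), 30.289154052734375) ((-0.41535210609436035, 3.5138773918151855), (60.23983383178711, 60.373226165771484), 168.2193145751953)
key tool z pct [-37.7 -30.  -28.8 -13.   -3. ]
```

View pics/c17.png

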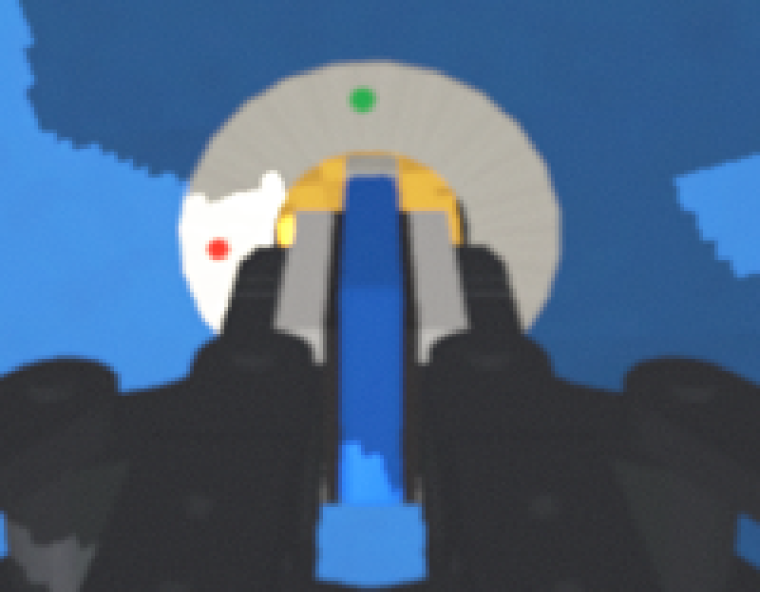

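View pics/c18.png

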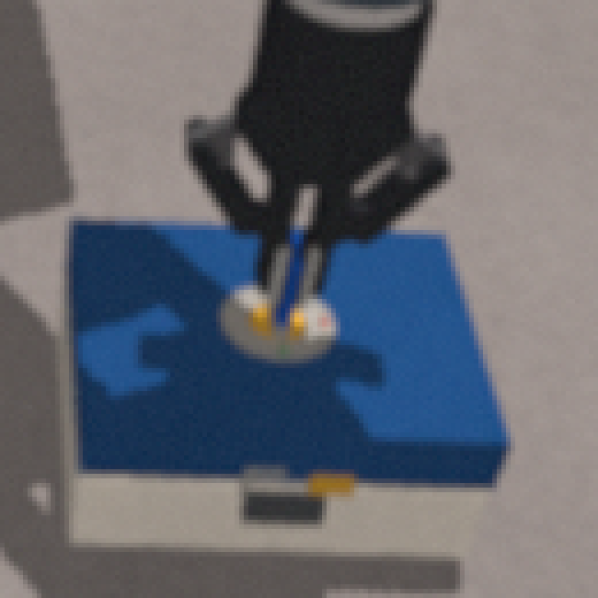

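>>> {"op": "move_arm", "data": {"increments": [{"tx": 0.0001, "ty": 0, "tz": 0, "turn": 1}, {"tx": 0.0001, "ty": 0, "tz": 0, "turn": 1.5}, {"tx": 0.0001, "ty": 0, "tz": 0, "turn": 1.5}, {"tx": 0.0001, "ty": 0, "tz": 0, "turn": 1.5}, {"tx": 0.0001, "ty": 0, "tz": 0, "turn": 1.5}, {"tx": 0.0001, "ty": 0, "tz": 0, "turn": 1.5}, {"tx": 0.0001, "ty": 0, "tz": 0, "turn": 1.5}, {"tx": 0.0001, "ty": 0, "tz": 0, "turn": 1.5}], "gripper": 0.0}}

```text
time_s: 15.52
eef_pos: [0.5251, 0.2468, 0.1093]
eef_rot: [0.002, -0.596, 0.803, -0.0]
wrist_force: [-3.8, 0.4, 18.2]
opening: 0.084
```

Run:
```python
from h import *
o=get_obs();T=rot(o['eef_rot']);print(o['eef_pos'],o['opening'],np.degrees(np.arctan2(T[1,0],T[0,0])),o['wrist_force'],o['torque'],o['dq'])
shot('wrist','w16');shot('scene','s16');shot('top','t16')
a=load('w16')['p'];b=load('s16')['p']
cv2.imwrite('pics/c19.png',np.hstack([cv2.resize(a[200:330,255:385],(400,400),interpolation=3),cv2.resize(b[90:220,340:470],(400,400),interpolation=3)])[:,:,::-1])
o=get_obs();T=rot(o['eef_rot']);print(np.degrees(np.arctan2(T[1,0],T[0,0])),o['wrist_force'],o['torque'])
```

```text
[0.52506512 0.24681319 0.10932394] 0.08403784051975419 -106.79979828085669 [-3.77654061  0.36982572 18.23527849] [0.16353336 0.90627642 0.12164984] [-0.00072619 -0.00198558  0.00025391 -0.00226235 -0.00076234  0.00106588]
-106.80319050802538 [-3.93389535  1.04453391 17.08497725] [0.19827203 0.95340118 0.11665702]
```

View pics/c19.png

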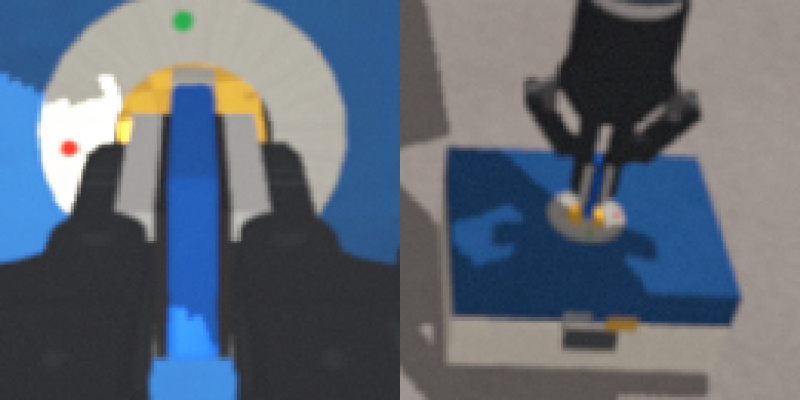

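View pics/s16.png

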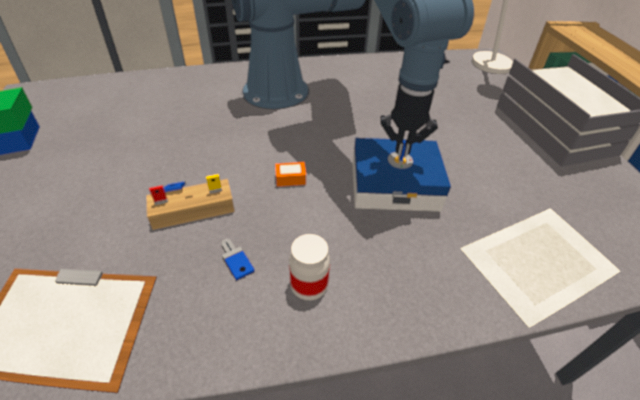

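```bash
python3 -c "
from bench import workorder,get_obs
print(workorder.hand_in()); o=get_obs(); print(o['time_s'],o['torque'],o['opening'])"
```

```text
the job is handed in; nothing more can be done
None
the job is handed in; nothing more can be done
```

I took the small blue key out of the middle slot, pushed it fully home in the lid's keyway and turned it clockwise against the stop. I handed in at about 15.7 s, still gripping and holding it turned.

**Insertion:** the key was home before I turned it. A further 1 mm of command moved it only 0.07 mm at 23 N, and the tool stood at 109.2 mm, against 109.6 mm worked out for fully home.

**Turn:** the tool turned about 94.5°, past the 91.7° needed. The resisting torque rose from about 0.005 N m half way to between 0.12 and 0.16 N m, well above the spring's 0.042, so I judged the plug to be at its stop. It stopped rising over the last 1.5°, so the key may have slipped slightly in the pads against the stop. I could not see the plug angle directly. The brass latch piece on the front of the box had moved aside.

**Other objects:** the red and yellow keys, tub and carton look unmoved in the last scene picture. The two larger look-alike keys toppled by themselves in the first second and a half, while the arm was still far above them. One came to rest leaning on the block, and I gripped clear of it without moving it.

**Disagreement:** early wrist-camera positions were off by 1–2 mm because the arm was still settling. I re-measured once it was still.

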